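# Pack the old cupboard knobs away

## Task

The old kitchen cupboards are coming out: fold the carton's flap right back, put every loose cupboard knob into the round tub, and press the tub's lid on until it sits level and fully home. The lidded tub must stand upright on the floor of the carton, with the knobs in it, before you fold the flap down flat shut. Leave the screwdriver, mug and soap bottle where they are.

Things in the scene. Friction and masses are not known exactly. Their poses are not given: they have to be found in the camera images.
- carton: (sizes in mm) open cardboard carton that does not shift, outside 150 (its x) by 200 (its y) by 105 tall, walls and floor 5 thick. Origin at the centre of its underside, on the worktop. The flap is hinged along its far (+x) rim, the robot side is its -x side
- flap (a joint): (sizes in mm) angle of the carton's top flap, rad: 0 flat shut on the rim, 1.57 upright, 1.9 fully back (stop); positive swings the near edge up and away from the robot. Stiff crease (0.3 N m): it stays where it is left; 2 to 3 N at the tongue moves it. The flap is 150 (from hinge to near edge) by 200 by 5 thick, its underside level with the hinge line when shut
- flap_tab (a point): (sizes in mm) grip point on the flap's pull tongue: 176 from the hinge line, 2.5 above the flap's underside. The tongue is 40 wide (along the hinge line), 5 thick, and sticks out 44 beyond the middle of the near edge; with the tool pointing down, fingers can pinch it across its width at every flap angle, the tongue turning between the pads
- flap_hinge (a point): middle of the hinge line, on the carton's far rim at height 105 mm (75 mm along the carton's +x from its centre)
- tub: (sizes in mm) white round open tub, outside diameter 66, 66 tall, wall 3.5, floor 3 thick, 120 g, loose. Origin at the centre of its underside, z axis up through the mouth
- lid: loose grey round lid, 32 mm tall, 40 g: a chamfered plug 55 in diameter, 5 deep (the tub is 59 inside); on it a disc 64 in diameter, 5 thick, that sits on the tub's rim; on that a round grip 18 in diameter, 22 tall. Origin at the centre of the plug's underside, z axis up the grip; it starts on the worktop, grip up. Seated, its origin is 61 above the tub's origin, the grip's top 93
- knob0: a loose steel cupboard knob, 18.5 mm tall, 30 g: a round head 24 in diameter and 9 thick, then a round-ended stem 13 in diameter and 9.5 long. Origin at the centre of the head's flat face; the body's z axis runs from that face along the stem. It starts standing on its face with the stem up. Absent (None) in some starts
- knob1: a loose steel cupboard knob, 18.5 mm tall, 30 g: a round head 24 in diameter and 9 thick, then a round-ended stem 13 in diameter and 9.5 long. Origin at the centre of the head's flat face; the body's z axis runs from that face along the stem. It starts standing on its face with the stem up. Absent (None) in some starts
- knob2: a loose steel cupboard knob, 18.5 mm tall, 30 g: a round head 24 in diameter and 9 thick, then a round-ended stem 13 in diameter and 9.5 long. Origin at the centre of the head's flat face; the body's z axis runs from that face along the stem. It starts standing on its face with the stem up. Absent (None) in some starts
- knob3: a loose steel cupboard knob, 18.5 mm tall, 30 g: a round head 24 in diameter and 9 thick, then a round-ended stem 13 in diameter and 9.5 long. Origin at the centre of the head's flat face; the body's z axis runs from that face along the stem. It starts standing on its face with the stem up. Absent (None) in some starts
- screwdriver: screwdriver lying on the far side of the worktop, to be left alone; origin near its middle
- mug: white mug, radius 40, 90 mm tall, to be left alone; origin at the centre of its underside
- soap: green soap bottle, radius 30, 190 mm tall, to be left alone; origin at the centre of its underside

How it is judged (in metres and radians):
On the way, in this order (a step that is already met when the one before it is completed fails the run):
1. the carton's flap is folded right back, to upright or beyond (value of joint flap above 1.4 rad), for 0.2 s.
2. with the flap still back, all knobs are in the tub, the lid is seated level on it, and the tub stands upright on the carton's floor (horizontal distance between each of knob0, knob1, knob2, knob3 and tub below 0.033 m and z of knob0 in the frame of tub between -0.003 and 0.063 m and z of knob1 in the frame of tub between -0.003 and 0.063 m and z of knob2 in the frame of tub between -0.003 and 0.063 m and z of knob3 in the frame of tub between -0.003 and 0.063 m and z of lid in the frame of tub between 0.058 and 0.0635 m and horizontal distance between lid and tub below 0.005 m and angle between the z axis of lid and the z axis of tub, either way round below 0.06 rad and angle between lid's own z axis and vertical below 0.15 rad and z of tub in the frame of carton below 0.012 m and angle between tub's own z axis and vertical below 0.12 rad and x of tub in the frame of carton between -0.045 and 0.045 m and y of tub in the frame of carton between -0.07 and 0.07 m and value of joint flap above 1 rad), for 0.3 s.
At the end, for the whole second after the job is handed in: All present knobs are inside the tub; the lid sits on its rim, centred within 5 mm, level within 0.06 rad and down within 2.5 mm; the tub stands upright (0.12 rad) on the carton's floor, at rest; the flap is shut to within 0.06 rad (horizontal distance between each of knob0, knob1, knob2, knob3 and tub below 0.033 m and z of knob0 in the frame of tub between -0.003 and 0.063 m and z of knob1 in the frame of tub between -0.003 and 0.063 m and z of knob2 in the frame of tub between -0.003 and 0.063 m and z of knob3 in the frame of tub between -0.003 and 0.063 m and z of lid in the frame of tub between 0.058 and 0.0635 m and horizontal distance between lid and tub below 0.005 m and angle between the z axis of lid and the z axis of tub, either way round below 0.06 rad and angle between lid's own z axis and vertical below 0.15 rad and z of tub in the frame of carton below 0.012 m and angle between tub's own z axis and vertical below 0.12 rad and x of tub in the frame of carton between -0.045 and 0.045 m and y of tub in the frame of carton between -0.07 and 0.07 m and value of joint flap below 0.06 rad and linear speed of each of tub, lid below 0.02 m/s); the robot touches nothing.
It fails at once if the screwdriver is disturbed (moved more than 3 cm) (distance of screwdriver from where it was at the start of the episode above 0.03 m).
It fails at once if the mug is disturbed (moved more than 3 cm) (distance of mug from where it was at the start of the episode above 0.03 m).
It fails at once if the soap is disturbed (moved more than 3 cm) (distance of soap from where it was at the start of the episode above 0.03 m).
Of knob0, knob1, knob2, knob3 only 2 to 4 are there at a start; the rules pass over those that are not, and their reading is None.
At some moment in a run one of knob0, knob1, knob2, knob3, lid, tub may be knocked a few centimetres aside while the robot is not near it.
It also fails if it takes over 200 s, if anything falls off the work surface, if the arm or the gripper's body presses on something with over 40 N, if the wrist force passes 120 N, or if a joint passes its speed limit or range.

## Robot

A 6-joint arm with a two-finger parallel gripper is mounted at the origin on the work surface. World frame = base frame: x ahead of the robot, y to its left, z up, the work surface at z = 0. Lengths are in mm, angles in rad, forces in N, time in s.
With the tool pointing down it reaches from about 275 to 750 mm from the base axis. Payload 10.2 kg.
Tool frame: the origin (TCP) lies between the finger pads, 19 mm behind the fingertips; this is the grasp point; z points along the fingers, y is the direction in which the jaws open and shut (so a half turn about z gives the same grasp; the last joint's range is limited). The gripper opens to 85 mm and grips with 20 to 120 N. Pads are 22 mm wide; open, the fingers measure 114 mm over their backs; the gripper's body (76 mm by 85 mm) begins 54 mm behind the grasp point. The pads swing forward as they close: fully open they stand 13 mm farther back than shut.
Start: joints at [-1.559, 0.313, 1.498, -0, 1.331, -0.223], TCP at [122.127, -510.604, 249.994] pointing down, gripper open.
Joint ranges: [-2.94, 2.94], [-0.97, 2.17], [0.19, 2.56], [-1.23, 4.37], [0.02, 3.11], [-2.88, 2.88]. Speed limits (rad/s): [2.39, 2.39, 3.01, 3.14, 3.14, 3.14].

## Interface

Orientations are given as a unit quaternion [w, x, y, z].
In Python, from rig import ctrl gives the robot as it stands.
- The arm moves only by the tool apply_moves, never from a script. Its argument "commands" is a list of rows, each a list of 5 numbers: the finger opening in cm, from 0 to 8.54, then the shift along the tool's x, y, z in cm, then the turn about the tool's z in rad. In form: [[jaw, dx, dy, dz, roll], ...]. A call has 1 to 12 rows; each row shifts and turns the commanded pose from where the row before left it, along the tool's axes as they then stand; what a row does not reach is not made up. A row lasts 1/12 s, in which the tool goes at most 41.7 mm and 7.16 degrees, less where a joint would pass 70% of its speed; a pose out of reach is approached as far as the arm can. A call with a gripper value outside its range is refused whole. The fingers move at their own pace and stop on an object; "squeeze" is the grip in N (left out, the last holds). Time passes only in rows, so rows that do not move let the fingers close. It gives the time, the measured TCP pose, the force and the opening at its end, in the units of the state.
- ctrl.sense(): the state, without advancing time (a new reading comes with each control period).
- ctrl.capture(name): name is "scene" or "top" or "wrist"; returns the picture (480x640x3 uint8, red, green, blue); there is no depth.
- ctrl.camera_info(name): a dict with "fov_y" (degrees; the focal length in pixels is half the picture's height over the tangent of half this angle, whatever the lens; pixels are square), "cx", "cy" (the principal point, pixels), "dist_coeffs" ([k1, k2, p1, p2, k3] as OpenCV has them; the pictures are not rectified), "camera_from_world" (4x4, takes a point from world to camera coordinates). Camera axes: x right, y down, z forward; pixel columns grow to the right and rows downward; lengths in mm; the calibration is good to about 2 mm. A picture is of the moment at which its call begins: read the wrist's pose just before it. camera_info takes no time and is no camera call; for the wrist camera it gives the pose at the moment of the call.
- ctrl.finish_job(): hands the job in, once; it reports no verdict.
The state is a dict: "time_s": time; "joints": joint angles; "dq": joint speeds; "tau": joint torques, N m; "eef_pos": TCP position; "ee_rot": TCP orientation; "force": force on the tool from outside, world axes, zero at the start; "wrist_torque": the same for the moment, N m; "grip_width": opening from 0.0 (shut) to 1.0 (fully open).
Only numpy, scipy, OpenCV 4.12 (cv2) and the standard library are available. Lean on these libraries where they do the work, as an engineer would, in place of code of your own. Each camera call takes 0.05 s, during which the arm holds its last target.

## Working session

There is one attempt and no reset: what is moved stays moved. The work goes in short steps, Python scripts to look and compute and a tool call to move; the robot and the scene stay as the last step left them, time stands still between calls to the robot, and variables do not carry over. Pictures are saved under pics/ and viewed, and the job is handed in when it is done.

Besides the shell and the picture viewer there is one more tool, called by a JSON object that holds its "op" and its "data". apply_moves: Moves the arm, as the interface text tells. Its arguments: {"type":"object","properties":{"commands":{"type":"array"},"squeeze":{"type":"number"}},"required":["commands"]}

```bash
ls; mkdir -p pics; python3 - <<'E'
from rig import ctrl
import cv2, numpy as np
s=ctrl.sense(); print(s)
for n in ["scene","top","wrist"]:
    im=ctrl.capture(n); cv2.imwrite(f"pics/{n}0.png",im[:,:,::-1]); i=ctrl.camera_info(n); print(n,i['fov_y'],i['cx'],i['cy'],i['dist_coeffs'],np.round(i['camera_from_world'],3).tolist())
E
```

```text
pics
{'time_s': 0.0, 'joints': array([-1.55938839e+00,  3.13461131e-01,  1.49844867e+00,  2.26767876e-05,
        1.33099973e+00, -2.23391969e-01]), 'dq': array([ 0.00257084,  0.00085465, -0.00074813,  0.00280554, -0.00052709,
       -0.00076478]), 'tau': array([-3.27529660e-04, -4.12261891e+01, -2.59742206e+01, -1.85993872e-04,
        4.16453855e-03,  3.64220330e-05]), 'eef_pos': array([ 122.13510841, -510.3532861 ,  249.42500373]), 'ee_rot': array([-6.53581463e-04,  9.93116638e-01,  1.17127747e-01,  8.06093393e-05]), 'force': array([-0.21173716, -0.02649754,  0.35508473]), 'wrist_torque': array([ 0.02191203, -0.01865798,  0.00027448]), 'grip_width': 1.002209198703148}
scene 45.259681093013235 317.9126978240991 235.2650342435509 [-0.0111132  0.         0.         0.         0.       ] [[-0.323, 0.946, -0.006, 314.019], [0.684, 0.229, -0.692, -325.7], [-0.654, -0.228, -0.722, 1618.481], [0.0, 0.0, 0.0, 1.0]]
top 50.3693799257654 321.8729806066293 232.24787998573768 [0.01085172 0.         0.         0.         0.        ] [[0.006, -1.0, -0.006, -108.664], [-0.997, -0.005, -0.074, 602.764], [0.074, 0.007, -0.997, 960.823], [0.0, 0.0, 0.0, 1.0]]
wrist 69.09916358004409 316.2667414129444 243.89364795756552 [-0.06002632  0.          0.          0.          0.        ] [[0.233, -0.972, -0.0, -524.281], [-0.919, -0.22, 0.327, -44.36], [-0.318, -0.076, -0.945, 380.796], [0.0, 0.0, 0.0, 1.0]]
```

View pics/scene0.png

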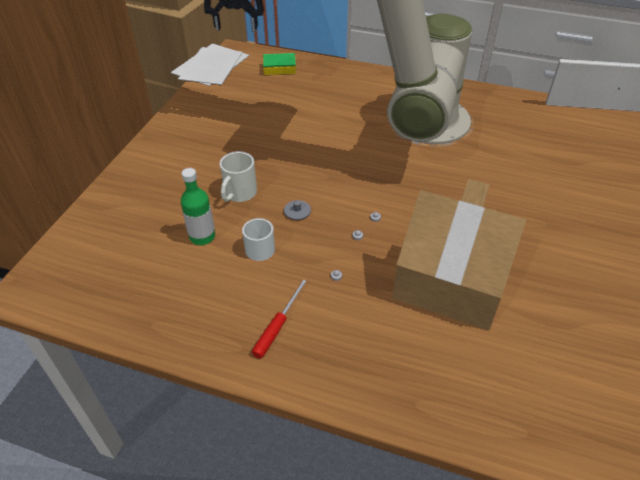

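View pics/top0.png

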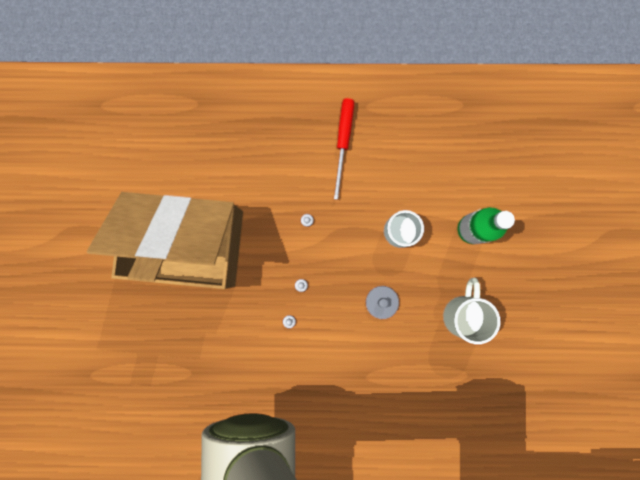

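View pics/wrist0.png

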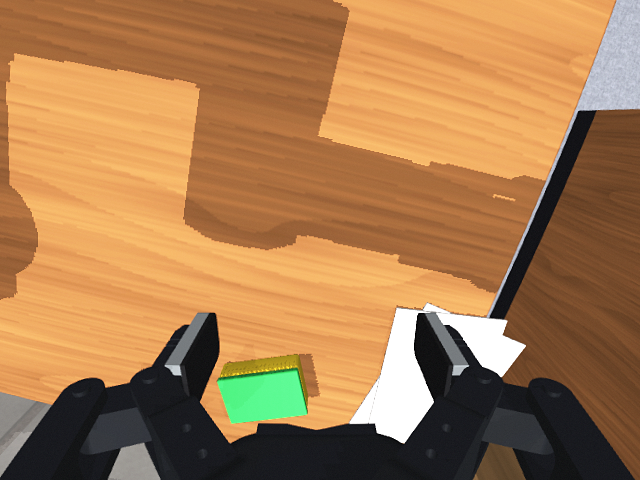

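```bash
cat > h.py <<'E'
from rig import ctrl
import cv2, numpy as np
def K(i):
    f=240/np.tan(np.radians(i['fov_y'])/2); return np.array([[f,0,i['cx']],[0,f,i['cy']],[0,0,1.]])
def ray(i,uv):
    uv=np.array(uv,float).reshape(-1,1,2)
    n=cv2.undistortPoints(uv,K(i),np.array(i['dist_coeffs'])).reshape(-1,2)
    T=np.array(i['camera_from_world']); R=T[:3,:3];t=T[:3,3]
    d=np.c_[n,np.ones(len(n))]@R
    return -R.T@t,d
def plane(i,uv,z):
    o,d=ray(i,uv); return o+d*((z-o[2])/d[:,2])[:,None]
def proj(i,P):
    T=np.array(i['camera_from_world']); P=np.array(P,float).reshape(-1,3)
    rv=cv2.Rodrigues(T[:3,:3])[0]
    return cv2.projectPoints(P,rv,T[:3,3],K(i),np.array(i['dist_coeffs']))[0].reshape(-1,2)
def tri(i1,uv1,i2,uv2):
    o1,d1=ray(i1,[uv1]);o2,d2=ray(i2,[uv2]);d1=d1[0];d2=d2[0]
    a=np.linalg.lstsq(np.c_[d1,-d2],o2-o1,rcond=None)[0]
    p=o1+a[0]*d1;q=o2+a[1]*d2
    return (p+q)/2,np.linalg.norm(p-q)
def snap(n,tag):
    i=ctrl.camera_info(n); im=ctrl.capture(n)[:,:,::-1].copy(); cv2.imwrite(f"pics/{n}_{tag}.png",im); return i,im
def crop(src,x,y,w,h,s,out):
    im=cv2.imread(src)[y:y+h,x:x+w]; cv2.imwrite(out,cv2.resize(im,None,fx=s,fy=s,interpolation=cv2.INTER_CUBIC))
def st():
    s=ctrl.sense(); print('t',round(s['time_s'],2),'p',np.round(s['eef_pos'],1),'q',np.round(s['ee_rot'],4),'F',np.round(s['force'],1),'g',round(s['grip_width'],3),'j',np.round(s['joints'],2)); return s
E
python3 - <<'E'
from h import *
crop('pics/top0.png',80,170,200,140,4,'pics/c1.png')
crop('pics/top0.png',270,190,150,150,4,'pics/c2.png')
crop('pics/scene0.png',370,170,180,160,4,'pics/c3.png')
ti=ctrl.camera_info('top');si=ctrl.camera_info('scene')
print('camera',ray(ti,[(0,0)])[0],ray(si,[(0,0)])[0])
im=cv2.imread('pics/top0.png')
hsv=cv2.cvtColor(im,cv2.COLOR_BGR2HSV)
m=((hsv[:,:,1]<80)).astype(np.uint8); m[:70]=0;m[380:]=0
n,l,st_,c=cv2.connectedComponentsWithStats(m)
for k in range(1,n):
    if st_[k,4]>15: print(st_[k],c[k], plane(ti,[c[k]],9)[0].round(1))
im=cv2.imread('pics/scene0.png')
hsv=cv2.cvtColor(im,cv2.COLOR_BGR2HSV)
m=((hsv[:,:,1]<80)).astype(np.uint8)
n,l,st_,c=cv2.connectedComponentsWithStats(m[140:380])
for k in range(1,n):
    if 15<st_[k,4]<3000 : print(st_[k],c[k]+[0,140], plane(si,[c[k]+[0,140]],9)[0].round(1))
E
```

```text
camera [ 531.0346579  -111.99053717 1001.88488848] [1382.18310165  145.9513797   944.68967452]
[334 149  10  50 194] [338.7628866  173.78865979] [ 719.7 -137.9    9. ]
[ 135  195   56   64 1923] [163.08424337 227.28549142] [612.4 204.9   9. ]
[ 384  210   40   38 1180] [403.81016949 228.68644068] [ 612.1 -265.     9. ]
[494 211  21  18 307] [504.07166124 219.67100977] [ 630.7 -460.     9. ]
[460 212  26  32 337] [468.13353116 230.10089021] [ 609.9 -390.     9. ]
[301 214  13  13 129] [306.72093023 219.75193798] [628.6 -75.6   9. ]
[295 279  13  13 134] [300.8358209  285.10447761] [501.5 -65.2   9. ]
[ 444  278   57   67 2359] [472.24459517 316.11699873] [ 444.2 -395.2    9. ]
[366 286  33  33 866] [382.03464203 302.02309469] [ 469.9 -222.2    9. ]
[283 315  13  13 132] [288.81060606 321.25      ] [432.1 -42.6   9. ]
[411   0  44   5 157] [432.65605096 141.43312102] [109.8  28.9   9. ]
[ 219   11   38   51 1642] [237.68209501 176.45554202] [ 405.8 -405.2    9. ]
[181  27  16  15 185] [188.70810811 174.39459459] [ 437.5 -525.5    9. ]
[284  60  27  20 427] [296.8618267  209.62295082] [ 471.5 -223.1    9. ]
[ 435   60   50   86 2287] [459.42238741 242.27328378] [455.4 156.1   9. ]
[183  65  32  34 644] [199.57763975 224.7810559 ] [ 589.7 -417.7    9. ]
[370  72  11  10  87] [375.10344828 216.3908046 ] [435.2 -42.8   9. ]
[ 242   78   33   43 1189] [258.37594617 238.80992431] [ 587.7 -272.1    9. ]
[352  90  12  10  91] [357.45054945 234.63736264] [504.8 -65.3   9. ]
[  0 128   9  13  54] [  2.31481481 272.85185185] [ 854.1 -752.2    9. ]
[330 130  12  11 103] [335.89320388 274.89320388] [632.6 -75.7   9. ]
[282 140  24  34 143] [293.71328671 296.36363636] [ 714.4 -140.2    9. ]
```

View pics/c1.png

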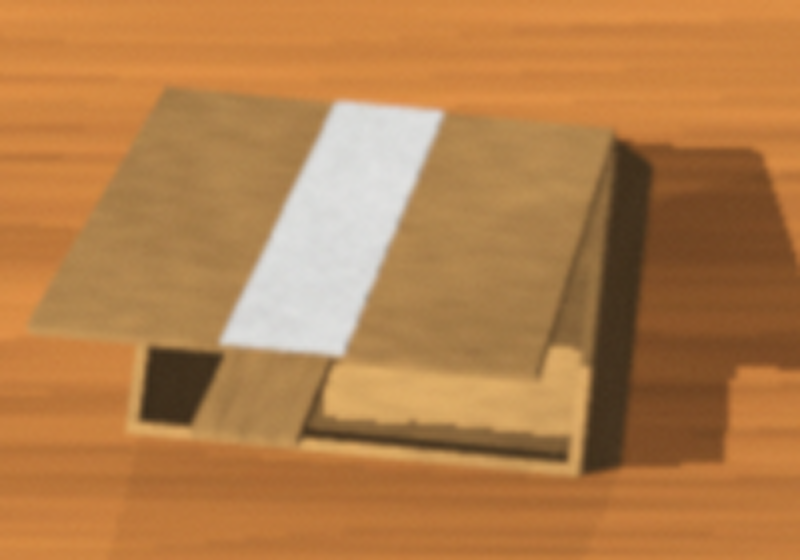

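View pics/c2.png

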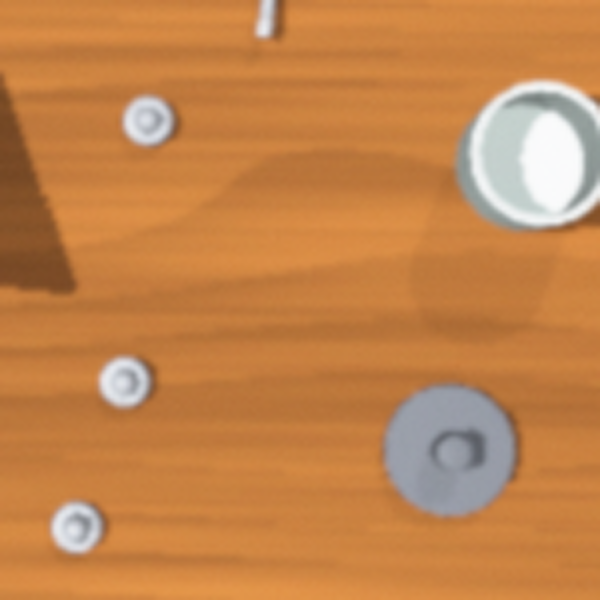

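View pics/c3.png

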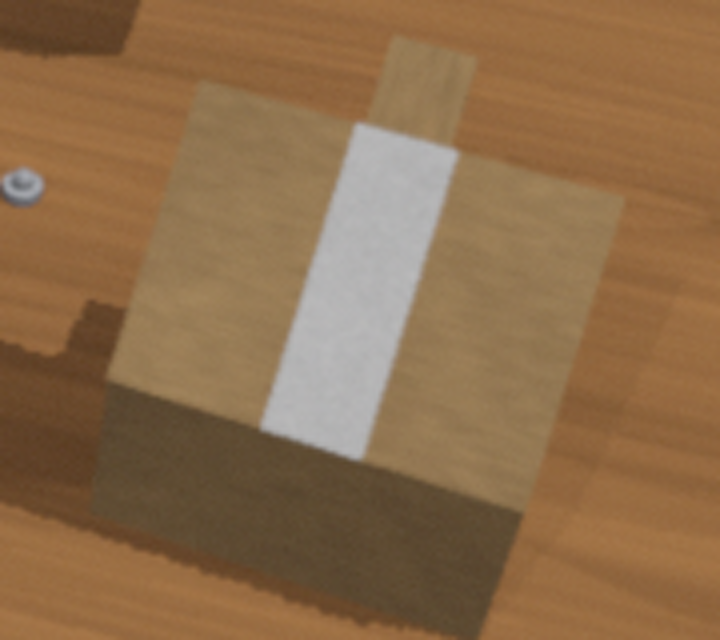

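```bash
python3 - <<'E'
from h import *
ti=ctrl.camera_info('top');si=ctrl.camera_info('scene')
for n,a,b in [('hinge-y',(233,202.5),(397,265)),('hinge+y',(121.25,192),(500.5,298.25)),('near-y',(215,264.25),(420,190.5)),('near+y',(87.5,253),(525.5,220)),('tong-y',(155,280.75),(468.75,179.25)),('tong+y',(127.5,277),(488.75,185)),
 ('k0',(306.72,219.75),(335.89,274.89)),('k1',(300.84,285.1),(357.45,234.64)),('k2',(288.8,321.25),(375.1,216.4))]:
    p,e=tri(ti,a,si,b); print(n,p.round(1),round(e,1))
print(plane(ti,[(112.5,278),(225.75,288.5),(225.75,287.5)],105))
E
```

```text
hinge-y [649.2  51.3 105.9] 0.5
hinge+y [667.  249.3 105.7] 1.2
near-y [538.8  59.9 206.1] 0.8
near+y [555.5 259.2 204.9] 0.1
tong-y [513.3 143.1 236.1] 1.8
tong+y [519.1 182.2 237.9] 1.3
k0 [629.2 -76.1   5. ] 1.3
k1 [501.5 -65.6   5.7] 1.1
k2 [431.9 -42.9   5.9] 1.1
[[514.97107254 260.30936491 105.        ]
 [497.69153882  61.57289911 105.        ]
 [499.43082675  61.60749058 105.        ]]
```

```bash
cat >> h.py <<'E'
from scipy.spatial.transform import Rotation as Ro
def yawnow(s):
    R=Ro.from_quat(np.roll(s['ee_rot'],-1)).as_matrix(); return np.arctan2(R[1,0],R[0,0])
def plan(wps,jaw,p0=None,y0=None,dec=1):
    """wps: list of (pos, yaw, nrows). prints rows"""
    s=ctrl.sense(); p=np.array(s['eef_pos'] if p0 is None else p0,float); y=yawnow(s) if y0 is None else y0
    tp,ty=p.copy(),y; rows=[]
    for q,yw,n in wps:
        q=np.array(q,float); dy=yw-ty
        for k in range(1,n+1):
            g=tp+(q-tp)*k/n; gy=ty+dy*k/n
            X=np.array([np.cos(y),np.sin(y),0]);Y=np.array([np.sin(y),-np.cos(y),0]);d=g-p
            r=np.round([d@X/10,d@Y/10,-d[2]/10],dec); ro=np.round(-(gy-y),2)
            rows.append([jaw]+[float(v)+0 for v in r]+[float(ro)+0])
            p=p+10*(r[0]*X+r[1]*Y)+np.array([0,0,-10*r[2]]); y=y-ro
        tp,ty=q,yw
    for a in range(0,len(rows),12): print(str(rows[a:a+12]).replace(' ',''))
    print('end',p.round(1),round(y,3)); return rows
E
python3 - <<'E'
from h import *
plan([((529.3,161.9,300),np.pi-0.09,24)],6.5)
E
```

```text
[[6.5,2.3,-2.3,-0.2,-0.12],[6.5,2.6,-2.1,-0.2,-0.11],[6.5,2.7,-1.7,-0.2,-0.12],[6.5,3.0,-1.4,-0.2,-0.12],[6.5,3.1,-1.0,-0.3,-0.12],[6.5,3.2,-0.7,-0.2,-0.11],[6.5,3.3,-0.3,-0.2,-0.12],[6.5,3.3,0.1,-0.2,-0.12],[6.5,3.2,0.5,-0.2,-0.12],[6.5,3.2,0.8,-0.2,-0.11],[6.5,3.0,1.3,-0.2,-0.12],[6.5,2.9,1.5,-0.2,-0.12]]
[[6.5,2.6,1.9,-0.2,-0.12],[6.5,2.5,2.2,-0.2,-0.11],[6.5,2.1,2.5,-0.3,-0.12],[6.5,1.9,2.7,-0.2,-0.12],[6.5,1.5,2.9,-0.2,-0.12],[6.5,1.2,3.0,-0.2,-0.11],[6.5,0.8,3.2,-0.2,-0.12],[6.5,0.4,3.3,-0.2,-0.12],[6.5,0.1,3.2,-0.2,-0.11],[6.5,-0.4,3.3,-0.2,-0.12],[6.5,-0.7,3.2,-0.2,-0.12],[6.5,-1.1,3.1,-0.2,-0.12]]
end [529.8 162.  299.6] 3.055
```

{"op": "apply_moves", "data": {"commands": [[6.5, 2.3, -2.3, -0.2, -0.12], [6.5, 2.6, -2.1, -0.2, -0.11], [6.5, 2.7, -1.7, -0.2, -0.12], [6.5, 3.0, -1.4, -0.2, -0.12], [6.5, 3.1, -1.0, -0.3, -0.12], [6.5, 3.2, -0.7, -0.2, -0.11], [6.5, 3.3, -0.3, -0.2, -0.12], [6.5, 3.3, 0.1, -0.2, -0.12], [6.5, 3.2, 0.5, -0.2, -0.12], [6.5, 3.2, 0.8, -0.2, -0.11], [6.5, 3.0, 1.3, -0.2, -0.12], [6.5, 2.9, 1.5, -0.2, -0.12]], "squeeze": 25}}

```text
time_s: 1.15
eef_pos: [326.1, -172.7, 275.1]
ee_rot: [0.0, 0.678, 0.735, 0.0]
force: [0.3, -0.2, -0.2]
grip_width: 0.762
```

{"op": "apply_moves", "data": {"commands": [[6.5, 2.6, 1.9, -0.2, -0.12], [6.5, 2.5, 2.2, -0.2, -0.11], [6.5, 2.1, 2.5, -0.3, -0.12], [6.5, 1.9, 2.7, -0.2, -0.12], [6.5, 1.5, 2.9, -0.2, -0.12], [6.5, 1.2, 3.0, -0.2, -0.11], [6.5, 0.8, 3.2, -0.2, -0.12], [6.5, 0.4, 3.3, -0.2, -0.12], [6.5, 0.1, 3.2, -0.2, -0.11], [6.5, -0.4, 3.3, -0.2, -0.12], [6.5, -0.7, 3.2, -0.2, -0.12], [6.5, -1.1, 3.1, -0.2, -0.12]]}}

```text
time_s: 2.15
eef_pos: [530.2, 163.5, 299.8]
ee_rot: [-0.0, 0.04, 0.999, -0.0]
force: [-0.5, 0.0, 1.0]
grip_width: 0.76
```

```bash
python3 - <<'E'
from h import *
s=st(); print(yawnow(s)); i,im=snap('wrist','1'); np.save('w1.npy',i['camera_from_world'])
print(proj(i,[(529.3,161.9,224),(516,162.7,238)]))
E
```

```text
t 2.15 p [530.2 163.5 299.8] q [-2.000e-04  4.030e-02  9.992e-01 -0.000e+00] F [-0.5  0.   1. ] g 0.76 j [ 0.09  0.35  1.32 -0.    1.47 -1.4 ]
3.0610217336536385
[[313.71438754 268.06767071]
 [312.99186334 256.13113467]]
```

View pics/wrist_1.png

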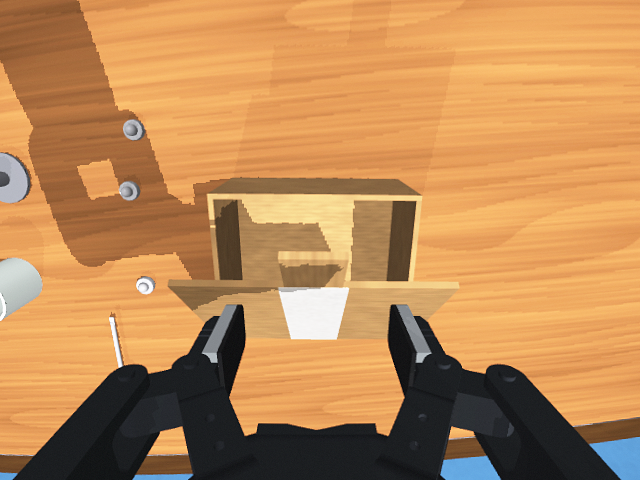

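{"op": "apply_moves", "data": {"commands": [[6.5, 0.1, -0.1, 2, 0], [6.5, 0, 0, 2, 0], [6.5, 0, 0, 2, 0], [6.5, 0, 0, 1.6, 0], [6.5, 0, 0, 0, 0], [3.5, 0, 0, 0, 0], [3.5, 0, 0, 0, 0], [3.5, 0, 0, 0, 0], [3.5, 0, 0, 0, 0], [3.5, 0, 0, 0, 0], [3.5, 0, 0, 0, 0]]}}

```text
time_s: 3.12
eef_pos: [528.9, 161.4, 225.1]
ee_rot: [0.001, 0.043, 0.999, 0.001]
force: [-1.4, 5.6, 4.1]
grip_width: 0.462
```

```bash
python3 - <<'E'
from h import *
s=st(); print(yawnow(s)); i,im=snap('wrist','2')
H=np.array([658.1,150.3,105]);X=np.array([np.cos(-.09),np.sin(-.09),0])
w=[]
for th in np.linspace(0.73,1.72,12)[1:]:
    p=H+176*(-np.cos(th)*X+np.array([0,0,np.sin(th)]))+2.5*(np.sin(th)*X+np.array([0,0,np.cos(th)])); w.append((p,np.pi-.09,1))
plan(w,3.5)
E
```

```text
t 3.12 p [528.9 161.4 225.1] q [8.000e-04 4.330e-02 9.991e-01 6.000e-04] F [-1.4  5.6  4.1] g 0.462 j [ 0.08  0.39  1.45  0.    1.3  -1.4 ]
3.054994502542955
[[3.5,-1.1,0.0,-1.0,0.0],[3.5,-1.3,0.0,-1.0,0.0],[3.5,-1.3,0.0,-0.9,0.0],[3.5,-1.4,0.0,-0.8,0.0],[3.5,-1.4,0.0,-0.7,0.0],[3.5,-1.5,0.0,-0.5,0.0],[3.5,-1.5,0.0,-0.4,0.0],[3.5,-1.6,0.0,-0.2,0.0],[3.5,-1.6,0.0,-0.1,0.0],[3.5,-1.6,0.0,0.1,0.0],[3.5,-1.5,0.0,0.1,0.0]]
end [686.3 147.8 279.1] 3.055
```

View pics/wrist_2.png

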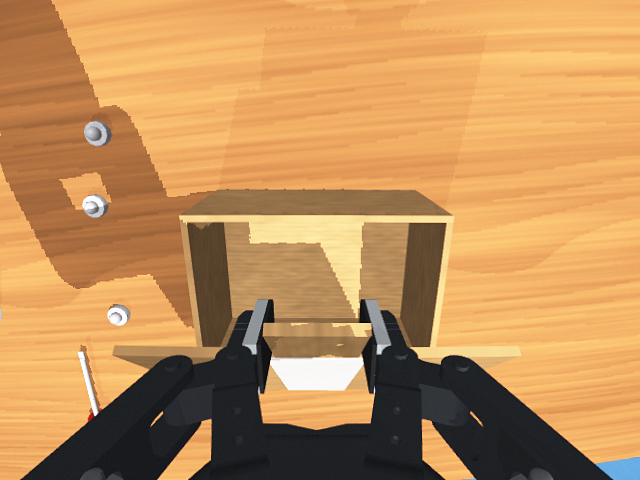

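{"op": "apply_moves", "data": {"commands": [[3.5, -1.1, 0, -1.0, 0], [3.5, -1.3, 0, -1.0, 0], [3.5, -1.3, 0, -0.9, 0], [3.5, -1.4, 0, -0.8, 0], [3.5, -1.4, 0, -0.7, 0]]}}

```text
time_s: 3.58
eef_pos: [593.3, 155.7, 267.8]
ee_rot: [-0.001, 0.043, 0.999, 0.0]
force: [-0.9, 4.7, -9.2]
grip_width: 0.46
```

{"op": "apply_moves", "data": {"commands": [[3.5, -1.5, 0, -0.5, 0], [3.5, -1.5, 0, -0.4, 0], [3.5, -1.6, 0, -0.2, 0], [3.5, -1.6, 0, -0.1, 0], [3.5, -1.6, 0, 0.1, 0], [3.5, -1.5, 0, 0.1, 0], [3.5, 0, 0, 0, 0], [3.5, 0, 0, 0, 0]]}}

```text
time_s: 4.25
eef_pos: [686.6, 147.4, 277.9]
ee_rot: [0.0, 0.043, 0.999, 0.0]
force: [1.6, 3.1, 0.4]
grip_width: 0.461
```

```bash
python3 - <<'E'
from h import *
s=st(); i,im=snap('scene','3');
crop('pics/scene_3.png',240,80,320,240,2.5,'pics/c4.png')
E
```

```text
t 4.25 p [686.6 147.4 277.9] q [3.000e-04 4.330e-02 9.991e-01 2.000e-04] F [1.6 3.1 0.4] g 0.461 j [ 0.04  0.73  0.78  0.    1.63 -1.44]
```

View pics/c4.png

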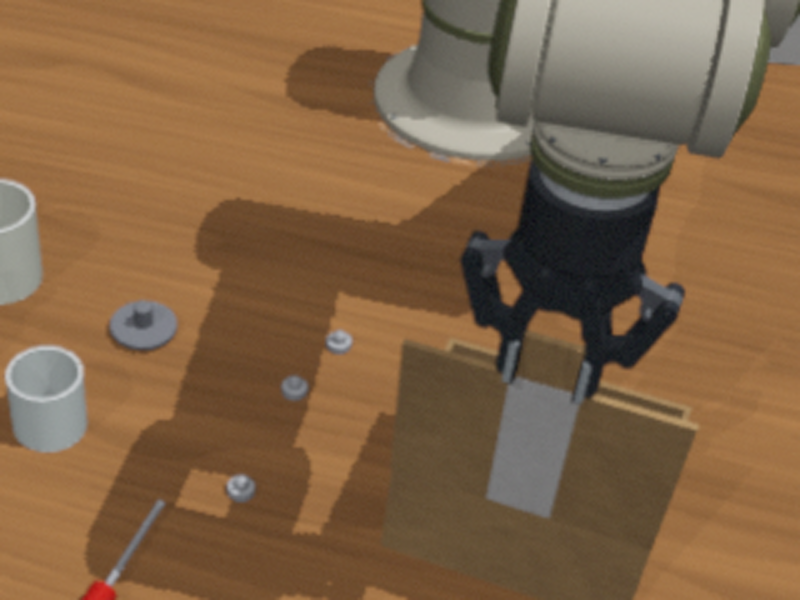

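```bash
python3 - <<'E'
from h import *
ti=ctrl.camera_info('top');si=ctrl.camera_info('scene')
print(plane(ti,[(404.5,228.5)],66),plane(si,[(258,228)],66))
def rim(fn,i,roi):
    im=cv2.imread(fn); x,y,w,h=roi
    hsv=cv2.cvtColor(im,cv2.COLOR_BGR2HSV); m=((hsv[:,:,1]<70)).astype(np.uint8)[y:y+h,x:x+w]
    c=max(cv2.findContours(m,cv2.RETR_EXTERNAL,cv2.CHAIN_APPROX_NONE)[0],key=cv2.contourArea)
    print(cv2.boundingRect(c)); 
rim('pics/top0.png',ti,(375,200,60,60))
# model check: project rim circle and base for candidate
for cx,cy in [(603,-262),(600,-262)]:
    a=np.linspace(0,6.283,60); 
    for z in (0,66):
        P=np.c_[cx+33*np.cos(a),cy+33*np.sin(a),0*a+z]; 
        for i in (ti,si):
            q=proj(i,P); print(cx,cy,z,q.min(0).round(1),q.max(0).round(1))
plan([((686,147,330),np.pi-.09,2),((600,-200,300),np.pi-.09,10)],6.5)
E
```

```text
[[ 607.75955863 -257.51762947   66.        ]] [[ 606.8874909  -259.88842058   66.        ]]
(9, 10, 40, 37)
603 -262 0 [384.8 216.9] [418.4 250.4]
603 -262 0 [245.4 236.7] [275.  258.4]
603 -262 66 [389.  213.2] [425. 249.]
603 -262 66 [242.4 215.8] [273.2 237.7]
600 -262 0 [384.8 218.5] [418.4 251.9]
600 -262 0 [245.9 235.8] [275.5 257.5]
600 -262 66 [389.  214.8] [425.  250.7]
600 -262 66 [243.  214.9] [273.7 236.7]
[[6.5,0.0,0.0,-2.6,0.0],[6.5,0.0,0.0,-2.6,0.0],[6.5,0.6,-3.6,0.3,0.0],[6.5,0.5,-3.5,0.3,0.0],[6.5,0.6,-3.5,0.3,0.0],[6.5,0.5,-3.6,0.3,0.0],[6.5,0.6,-3.5,0.3,0.0],[6.5,0.6,-3.5,0.3,0.0],[6.5,0.5,-3.6,0.3,0.0],[6.5,0.6,-3.5,0.3,0.0],[6.5,0.5,-3.5,0.3,0.0],[6.5,0.6,-3.6,0.3,0.0]]
end [ 599.8 -200.4  299.9] 3.055
```

{"op": "apply_moves", "data": {"commands": [[6.5, 0, 0, 0, 0], [6.5, 0, 0, 0, 0], [6.5, 0, 0, -2.6, 0], [6.5, 0, 0, -2.6, 0]]}}

```text
time_s: 4.63
eef_pos: [685.4, 146.7, 329.8]
ee_rot: [-0.002, 0.044, 0.999, -0.001]
force: [0.3, -0.7, 0.7]
grip_width: 0.76
```

{"op": "apply_moves", "data": {"commands": [[6.5, 0.3, -3.7, 0.5, 0], [6.5, 0.4, -3.7, 0.5, 0], [6.5, 0.4, -3.7, 0.5, 0], [6.5, 0.4, -3.7, 0.5, 0], [8.5, 0.4, -3.7, 0.5, 0], [8.5, 0.4, -3.7, 0.5, 0], [8.5, 0.4, -3.7, 0.5, 0], [8.5, 0.4, -3.7, 0.5, 0], [8.5, 0.4, -3.7, 0.5, 0], [8.5, 0.4, -3.7, 0.5, 0], [8.5, 0.4, -3.7, 0, 0], [8.5, 0, 0, 0, 0]]}}

```text
time_s: 5.63
eef_pos: [605.5, -260.9, 279.4]
ee_rot: [-0.001, 0.047, 0.999, -0.001]
force: [-1.1, 0.5, -0.4]
grip_width: 0.995
```

```bash
python3 - <<'E'
from h import *
s=st(); print(yawnow(s)); i,im=snap('wrist','4'); ti,tm=snap('top','4')
print(i['camera_from_world'].tolist())
E
```

```text
t 5.63 p [ 605.5 -260.9  279.4] q [-9.000e-04  4.680e-02  9.989e-01 -9.000e-04] F [-1.1  0.5 -0.4] g 0.995 j [-0.58  0.61  0.97 -0.    1.56 -2.06]
3.048027856045486
[[0.09314497090214593, 0.9956483819449, -0.002883387962233729, 204.21666357049355], [0.9421937677705301, -0.08720726742823963, 0.323520936698187, -643.2428834070078], [0.3218616447637264, -0.03285105840306877, -0.9462166187463561, 206.54214247252375], [0.0, 0.0, 0.0, 1.0]]
```

View pics/wrist_4.png

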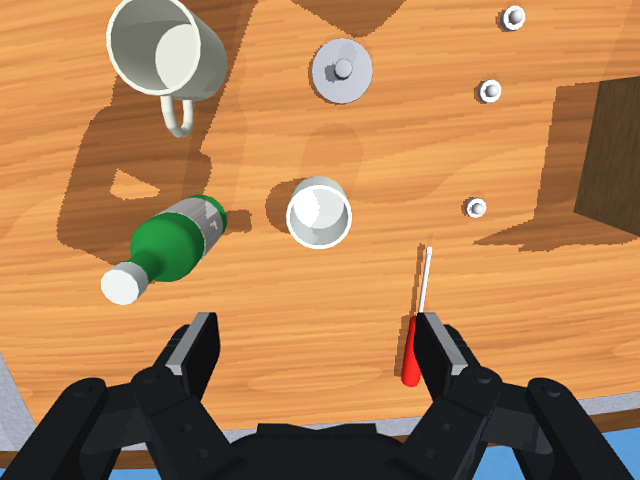

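View pics/top_4.png

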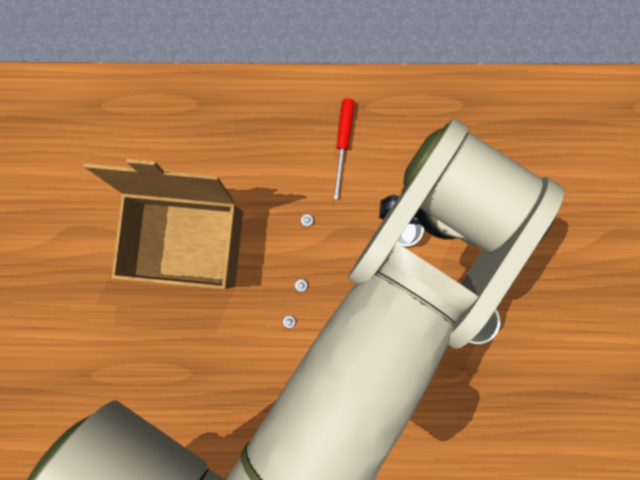

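```bash
python3 - <<'E'
from h import *
i=ctrl.camera_info('wrist')
print('rim',plane(i,[(319.5,216),(319.5,217)],66))
a=np.linspace(0,6.283,60)
for c in [(605,-260),(607,-258)]:
    q=proj(i,np.c_[c[0]+33*np.cos(a),c[1]+33*np.sin(a),0*a+66]);print(c,q.min(0),q.max(0))
im=cv2.imread('pics/wrist_4.png')
hsv=cv2.cvtColor(im,cv2.COLOR_BGR2HSV); m=(hsv[:,:,1]<75).astype(np.uint8); m[300:]=0
n,l,s,c=cv2.connectedComponentsWithStats(m)
for k in range(1,n):
    if s[k,4]>50: print(s[k],c[k].round(1),plane(i,[c[k]],6)[0].round(1))
crop('pics/wrist_4.png',260,150,120,120,5,'pics/c5.png')
E
```

```text
rim [[ 608.72257004 -253.0099897    66.        ]
 [ 609.74981946 -253.09874771   66.        ]]
(605, -260) [279.12868693 179.84972813] [345.27657166 244.26616122]
(607, -258) [281.35951608 181.72281248] [347.39904214 245.93298019]
[  106     0   121   138 10435] [166.1  55. ] [ 436.1 -398.8    6. ]
[500   5  25  27 502] [512.2  18.1] [431.4 -37.9   6. ]
[ 312   38   61   66 3136] [341.7  70.5] [ 469.5 -217.2    6. ]
[478  80  23  23 437] [489.1  91.1] [501.5 -59.9   6. ]
[ 286  176   66   73 3762] [318.5 213. ] [ 620.3 -254.8    6. ]
[465 197  22  21 346] [475.  207.1] [629.1 -69.8   6. ]
[ 157  198   66   66 1412] [200.8 218.9] [ 614.8 -394.7    6. ]
[420 246  13  54 266] [425.8 272. ] [ 707.5 -127.5    6. ]
[ 101  262   48   38 1438] [124.1 281.6] [ 687.4 -510.9    6. ]
```

View pics/c5.png

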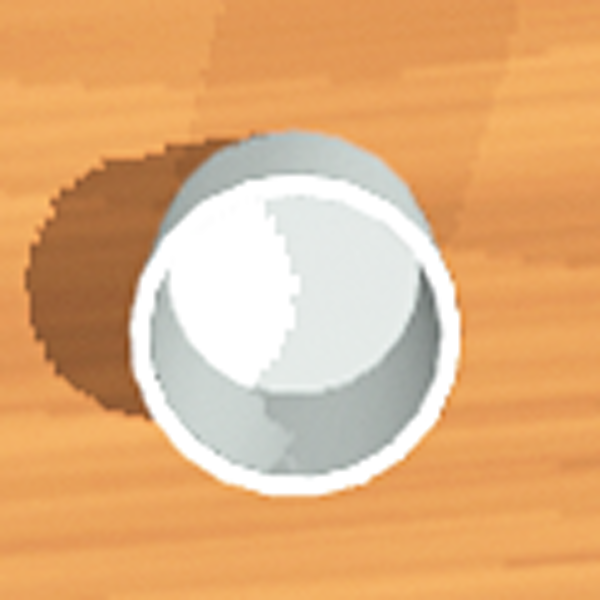

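```bash
python3 - <<'E'
from h import *
s=st(); print(yawnow(s))
for k in range(3): 
    T=np.array(ctrl.camera_info('wrist')['camera_from_world']);print(T[0].round(4),T[1].round(4))
im=ctrl.capture('wrist')[:,:,::-1]; cv2.imwrite('pics/wrist_5.png',im)
s=st();
for k in range(2): 
    T=np.array(ctrl.camera_info('wrist')['camera_from_world']);print(T[0].round(4),T[1].round(4))
print(np.abs(im.astype(int)-cv2.imread('pics/wrist_4.png')).mean())
E
```

```text
t 5.73 p [ 607.2 -255.9  280.1] q [-2.00e-04  4.47e-02  9.99e-01 -1.00e-04] F [ 0.   0.4 -0. ] g 0.996 j [-0.58  0.61  0.97 -0.    1.56 -2.06]
3.0521716147790268
[ 8.900000e-02  9.960000e-01 -1.200000e-03  2.011448e+02] [ 9.421000e-01 -8.380000e-02  3.247000e-01 -6.439997e+02]
[ 8.900000e-02  9.960000e-01 -1.200000e-03  2.011448e+02] [ 9.421000e-01 -8.380000e-02  3.247000e-01 -6.439997e+02]
[ 8.900000e-02  9.960000e-01 -1.200000e-03  2.011448e+02] [ 9.421000e-01 -8.380000e-02  3.247000e-01 -6.439997e+02]
t 5.78 p [ 607.7 -254.6  280.3] q [ 0.00e+00  4.37e-02  9.99e-01 -1.00e-04] F [-0.4 -0.1  0.4] g 0.997 j [-0.57  0.61  0.97 -0.    1.56 -2.06]
[ 8.710000e-02  9.962000e-01 -1.100000e-03  2.009538e+02] [ 9.421000e-01 -8.200000e-02  3.251000e-01 -6.440938e+02]
[ 8.710000e-02  9.962000e-01 -1.100000e-03  2.009538e+02] [ 9.421000e-01 -8.200000e-02  3.251000e-01 -6.440938e+02]
7.516482204861111
```

{"op": "apply_moves", "data": {"commands": [[8.5, 0, 0, 0, 0], [8.5, 0, 0, 0, 0], [8.5, 0, 0, 0, 0], [8.5, 0, 0, 0, 0]]}}

```text
time_s: 6.12
eef_pos: [608.2, -253.8, 280.2]
ee_rot: [0.0, 0.043, 0.999, -0.0]
force: [1.1, 0.1, 0.4]
grip_width: 0.999
```

```bash
cat >> h.py <<'E'
def blobs(im,smax=75,rows=(0,300),amin=50):
    hsv=cv2.cvtColor(im,cv2.COLOR_BGR2HSV); m=(hsv[:,:,1]<smax).astype(np.uint8); m[:rows[0]]=0; m[rows[1]:]=0
    n,l,s,c=cv2.connectedComponentsWithStats(m)
    return [(s[k],c[k]) for k in range(1,n) if s[k,4]>amin]
def rimcentre(i,box,r,z,guess):
    """box l,t,w,h of blob; uses left,right,bottom"""
    from scipy.optimize import least_squares
    a=np.linspace(0,2*np.pi,120); L,Rr,B=box[0],box[0]+box[2],box[1]+box[3]
    def f(c):
        q=proj(i,np.c_[c[0]+r*np.cos(a),c[1]+r*np.sin(a),0*a+z]); return [(q[:,0].min()+q[:,0].max()-L-Rr)/2,q[:,1].max()-B]
    return least_squares(f,guess).x
E
python3 - <<'E'
from h import *
s=st(); print(yawnow(s))
i,im=snap('wrist','6')
for b,c in blobs(im): print(b,c.round(1),plane(i,[c],6)[0].round(1))
b=[b for b,c in blobs(im) if abs(c[0]-319)<40 and 150<c[1]<280][0]
print(rimcentre(i,b,33,66,[605,-260]))
E
```

```text
t 6.12 p [ 608.2 -253.8  280.2] q [ 1.000e-04  4.280e-02  9.991e-01 -1.000e-04] F [1.1 0.1 0.4] g 0.999 j [-0.57  0.61  0.97 -0.    1.56 -2.06]
3.0558984674975993
[   98     0   123   134 10356] [159.2  52.5] [ 434.5 -404.1    6. ]
[494   4  25  27 504] [506.2  17. ] [430.3 -42.9   6. ]
[ 305   36   61   66 3133] [335.   68.1] [ 467.6 -222.3    6. ]
[471  78  24  24 448] [482.6  89.9] [500.3 -65.4   6. ]
[ 278  174   66   73 3749] [310.9 210.6] [ 617.9 -261.2    6. ]
[ 149  194   67   66 1446] [193.4 216. ] [ 612.2 -400.7    6. ]
[458 196  22  21 348] [468.2 206. ] [627.6 -75.8   6. ]
[413 245  13  55 270] [418.6 271.3] [ 706.5 -134.     6. ]
[  90  257   48   43 1535] [113.1 278.2] [ 683.7 -521.9    6. ]
[ 609.02222361 -259.34816579]
```

{"op": "apply_moves", "data": {"commands": [[8.5, 0, -0.5, 3, 0], [8.5, 0, 0, 3.5, 0], [8.5, 0, 0, 3.5, 0], [8.5, 0, 0, 3.5, 0], [8.5, 0, 0, 3.5, 0], [8.5, 0, 0, 3, 0], [8.5, 0, 0, 2.5, 0], [8.5, 0, 0, 1.5, 0], [8.5, 0, 0, 0, 0], [8.5, 0, 0, 0, 0], [8.5, 0, 0, 0, 0], [8.5, 0, 0, 0, 0]]}}

```text
time_s: 7.17
eef_pos: [608.3, -259.9, 41.8]
ee_rot: [0.001, 0.043, 0.999, -0.001]
force: [-0.5, 0.7, 0.3]
grip_width: 0.996
```

{"op": "apply_moves", "data": {"commands": [[6.0, 0, 0, 0, 0], [6.0, 0, 0, 0, 0], [6.0, 0, 0, 0, 0], [6.0, 0, 0, 0, 0], [6.0, 0, 0, 0, 0], [6.0, 0, 0, 0, 0]]}}

```text
time_s: 7.67
eef_pos: [608.0, -259.8, 41.3]
ee_rot: [0.001, 0.043, 0.999, -0.0]
force: [-0.5, 0.5, 6.4]
grip_width: 0.768
```

```bash
python3 - <<'E'
from h import *
s=st(); print(yawnow(s))
i,im=snap('wrist','7')
E
```

```text
t 7.67 p [ 608.  -259.8   41.3] q [ 8.000e-04  4.340e-02  9.991e-01 -5.000e-04] F [-0.5  0.5  6.4] g 0.768 j [-0.58  0.82  1.25  0.    1.07 -2.06]
3.054833085415088
```

View pics/wrist_7.png

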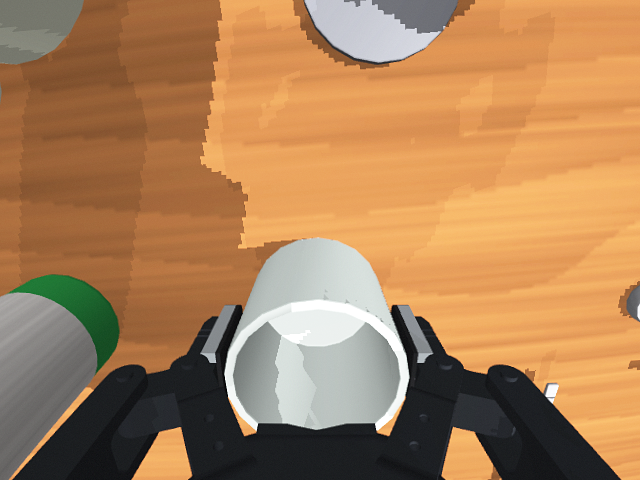

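```bash
python3 - <<'E'
from h import *
crop('pics/top_4.png',80,150,180,150,4.4,'pics/c6.png')
plan([((608,-260,200),3.055,5),((583.4,157,220),3.052,14)],6.0)
E
```

```text
[[6.0,0.0,0.0,-3.2,0.0],[6.0,0.0,0.0,-3.1,0.0],[6.0,0.0,0.0,-3.2,0.0],[6.0,0.0,0.0,-3.2,0.0],[6.0,0.0,0.0,-3.2,0.0],[6.0,0.4,2.9,-0.1,0.0],[6.0,0.5,3.0,-0.2,0.0],[6.0,0.4,2.9,-0.1,0.0],[6.0,0.4,3.0,-0.1,0.0],[6.0,0.5,2.9,-0.2,0.0],[6.0,0.4,3.0,-0.1,0.0],[6.0,0.4,2.9,-0.2,0.0]]
[[6.0,0.5,3.0,-0.1,0.0],[6.0,0.4,2.9,-0.2,0.0],[6.0,0.4,3.0,-0.1,0.0],[6.0,0.5,3.0,-0.1,0.0],[6.0,0.4,2.9,-0.2,0.0],[6.0,0.4,3.0,-0.1,0.0],[6.0,0.5,2.9,-0.2,0.0]]
end [583.  157.  220.3] 3.055
```

View pics/c6.png

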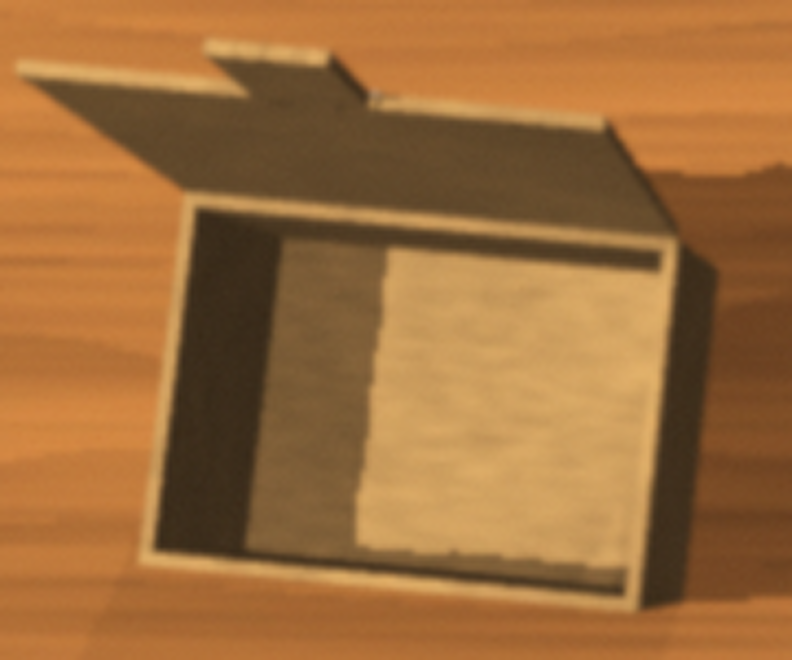

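{"op": "apply_moves", "data": {"commands": [[6.0, 0, 0, -3.2, 0], [6.0, 0, 0, -3.1, 0], [6.0, 0, 0, -3.2, 0], [6.0, 0, 0, -3.2, 0], [6.0, 0, 0, -3.2, 0], [6.0, 0.4, 2.9, -0.1, 0], [6.0, 0.5, 3.0, -0.2, 0], [6.0, 0.4, 2.9, -0.1, 0], [6.0, 0.4, 3.0, -0.1, 0], [6.0, 0.5, 2.9, -0.2, 0], [6.0, 0.4, 3.0, -0.1, 0], [6.0, 0.4, 2.9, -0.2, 0]]}}

```text
time_s: 8.72
eef_pos: [595.0, -50.1, 209.0]
ee_rot: [-0.0, 0.043, 0.999, 0.0]
force: [0.3, 0.2, -1.4]
grip_width: 0.772
```

{"op": "apply_moves", "data": {"commands": [[6.0, 0.5, 3.0, -0.1, 0], [6.0, 0.4, 2.9, -0.2, 0], [6.0, 0.4, 3.0, -0.1, 0], [6.0, 0.5, 3.0, -0.1, 0], [6.0, 0.4, 2.9, -0.2, 0], [6.0, 0.4, 3.0, -0.1, 0], [6.0, 0.5, 2.9, -0.2, 0], [6.0, 0, 0, 0, 0], [6.0, 0, 0, 0, 0], [6.0, 0, 0, 0, 0], [6.0, 0, 0, 0, 0], [6.0, 0, 0, 0, 0]]}}

```text
time_s: 9.72
eef_pos: [582.7, 156.2, 218.9]
ee_rot: [-0.0, 0.044, 0.999, -0.0]
force: [-0.7, 0.5, -1.2]
grip_width: 0.776
```

```bash
python3 - <<'E'
from h import *
s=st(); print(yawnow(s))
i,im=snap('wrist','8'); ti=ctrl.camera_info('top')
q=np.array([(188,195),(680,238),(143,563),(637,608)])/4.4+[80,150]
P=plane(ti,q,105); print(P.round(1),P.mean(0).round(1), np.arctan2(*(P[1]-P[0])[[1,0]])+np.pi/2)
E
```

```text
t 9.72 p [582.7 156.2 218.9] q [-1.00e-04  4.41e-02  9.99e-01 -1.00e-04] F [-0.7  0.5 -1.2] g 0.776 j [ 0.07  0.51  1.29 -0.    1.34 -1.41]
3.0533785438123964
[[662.8 247.5 105. ]
 [646.4  48.9 105. ]
 [515.1 260.3 105. ]
 [498.2  63.3 105. ]] [580.6 155.  105. ] -0.08256752446456406
```

View pics/wrist_8.png

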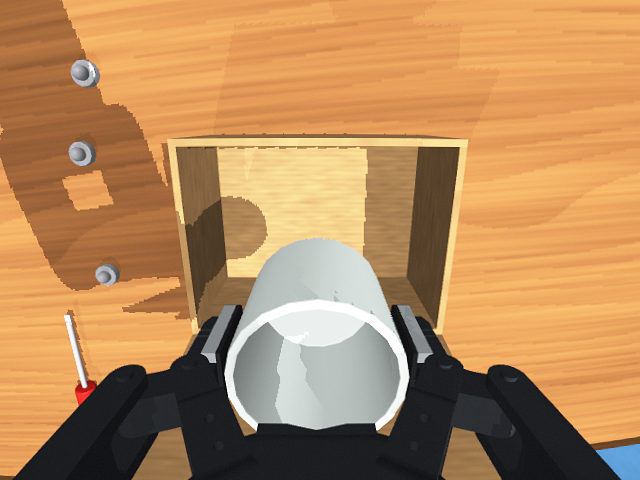

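{"op": "apply_moves", "data": {"commands": [[6.0, 0, 0, 3, 0], [6.0, 0, 0, 3, 0], [6.0, 0, 0, 3, 0], [6.0, 0, 0, 3, 0], [6.0, 0, 0, 2.5, 0], [6.0, 0, 0, 1.5, 0], [6.0, 0, 0, 0.8, 0], [6.0, 0, 0, 0.2, 0], [6.0, 0, 0, 0, 0], [6.0, 0, 0, 0, 0], [6.0, 0, 0, 0, 0]]}}

```text
time_s: 10.68
eef_pos: [583.3, 157.2, 50.3]
ee_rot: [0.001, 0.043, 0.999, 0.0]
force: [0.1, -0.4, -1.0]
grip_width: 0.772
```

{"op": "apply_moves", "data": {"commands": [[6.0, 0, 0, 0.2, 0], [6.0, 0, 0, 0.1, 0], [6.0, 0, 0, 0.1, 0], [6.0, 0, 0, 0, 0], [6.0, 0, 0, 0, 0]]}}

```text
time_s: 11.1
eef_pos: [582.8, 157.3, 46.3]
ee_rot: [0.0, 0.043, 0.999, -0.0]
force: [-4.0, -1.2, 8.9]
grip_width: 0.772
```

{"op": "apply_moves", "data": {"commands": [[8.5, 0, 0, 0, 0], [8.5, 0, 0, 0, 0], [8.5, 0, 0, 0, 0], [8.5, 0, 0, -1, 0], [8.5, 0, 0, -3.5, 0], [8.5, 0, 0, -3.5, 0], [8.5, 0, 0, -3.5, 0], [8.5, 0, 0, -3.5, 0], [8.5, 0, 0, -3.5, 0], [4.5, 0, 0, 0, 0]]}}

```text
time_s: 11.93
eef_pos: [584.6, 157.5, 238.3]
ee_rot: [0.006, 0.043, 0.999, 0.001]
force: [0.6, -0.1, 0.5]
grip_width: 0.879
```

```bash
python3 - <<'E'
from h import *
s=st(); print(yawnow(s))
i,im=snap('wrist','9'); 
plan([((431,-43,140),3.055,10)],4.5)
E
```

```text
t 11.93 p [584.6 157.5 238.3] q [6.40e-03 4.33e-02 9.99e-01 7.00e-04] F [ 0.6 -0.1  0.5] g 0.879 j [ 0.07  0.49  1.27  0.    1.37 -1.41]
3.054997774067083
[[4.5,1.3,-2.1,0.9,0.0],[4.5,1.4,-2.2,1.0,0.0],[4.5,1.3,-2.1,0.9,0.0],[4.5,1.4,-2.1,1.0,0.0],[4.5,1.3,-2.1,0.9,0.0],[4.5,1.4,-2.2,1.0,0.0],[4.5,1.3,-2.1,0.9,0.0],[4.5,1.4,-2.1,1.0,0.0],[4.5,1.3,-2.2,0.9,0.0],[4.5,1.4,-2.1,1.0,0.0]]
end [430.8 -43.2 139.5] 3.055
```

View pics/wrist_9.png

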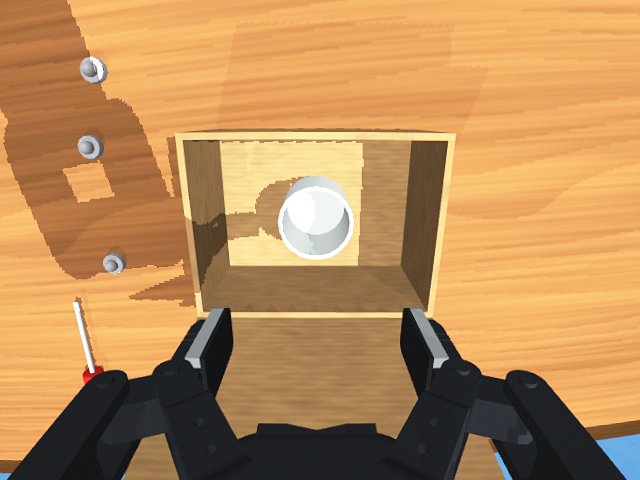

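{"op": "apply_moves", "data": {"commands": [[4.5, 1.3, -2.1, 0.9, 0], [4.5, 1.4, -2.2, 1.0, 0], [4.5, 1.3, -2.1, 0.9, 0], [4.5, 1.4, -2.1, 1.0, 0], [4.5, 1.3, -2.1, 0.9, 0], [4.5, 1.4, -2.2, 1.0, 0], [4.5, 1.3, -2.1, 0.9, 0], [4.5, 1.4, -2.1, 1.0, 0], [4.5, 1.3, -2.2, 0.9, 0], [4.5, 1.4, -2.1, 1.0, 0], [4.5, 0, 0, 0, 0], [4.5, 0, 0, 0, 0]]}}

```text
time_s: 12.98
eef_pos: [428.9, -43.7, 134.5]
ee_rot: [-0.001, 0.044, 0.999, 0.0]
force: [-0.0, -0.5, -0.0]
grip_width: 0.526
```

{"op": "apply_moves", "data": {"commands": [[4.5, 0, 0, 0, 0], [4.5, 0, 0, 0, 0], [4.5, 0, 0, 0, 0]]}}

```text
time_s: 13.23
eef_pos: [430.1, -42.8, 135.2]
ee_rot: [0.0, 0.043, 0.999, -0.0]
force: [-0.2, 0.3, -1.1]
grip_width: 0.527
```

```bash
python3 - <<'E'
from h import *
s=st(); print(yawnow(s))
i,im=snap('wrist','10'); 
for b,c in blobs(im): print(b,c.round(1),plane(i,[c],6)[0].round(1))
E
```

```text
t 13.23 p [430.1 -42.8 135.2] q [ 2.000e-04  4.280e-02  9.991e-01 -0.000e+00] F [-0.2  0.3 -1.1] g 0.527 j [-0.37  0.25  1.91  0.    0.98 -1.86]
3.055924801758113
[302 227  30  32 758] [316.6 242.4] [430.5 -42.6   6. ]
[  68  269   74   31 1743] [102.4 286.5] [ 453.9 -222.1    6. ]
```

View pics/wrist_10.png

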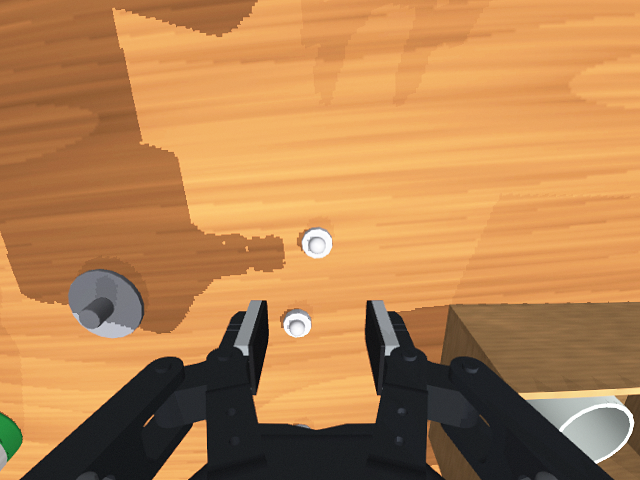

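{"op": "apply_moves", "data": {"commands": [[4.5, 0, 0, 3, 0], [4.5, 0, 0, 3, 0], [4.5, 0, 0, 2.5, 0], [4.5, 0, 0, 1.8, 0], [4.5, 0, 0, 1.0, 0], [4.5, 0, 0, 0, 0], [4.5, 0, 0, 0, 0], [1.8, 0, 0, 0, 0], [1.8, 0, 0, 0, 0], [1.8, 0, 0, 0, 0], [1.8, 0, 0, 0, 0], [1.8, 0, 0, 0, 0]]}}

```text
time_s: 14.28
eef_pos: [430.2, -43.4, 22.9]
ee_rot: [0.001, 0.043, 0.999, -0.0]
force: [-1.1, 0.5, 6.6]
grip_width: 0.256
```

```bash
python3 - <<'E'
from h import *
s=st(); print(yawnow(s))
plan([((430,-43,150),3.055,4),((583,157,190),3.055,10)],1.8)
E
```

```text
t 14.28 p [430.2 -43.4  22.9] q [ 1.000e-03  4.340e-02  9.991e-01 -2.000e-04] F [-1.1  0.5  6.6] g 0.256 j [-0.37  0.47  2.    0.    0.68 -1.86]
3.0548007079526154
[[1.8,0.0,0.0,-3.2,0.0],[1.8,0.0,0.0,-3.2,0.0],[1.8,0.0,0.0,-3.1,0.0],[1.8,0.0,0.0,-3.2,0.0],[1.8,-1.3,2.2,-0.4,0.0],[1.8,-1.4,2.1,-0.4,0.0],[1.8,-1.3,2.1,-0.4,0.0],[1.8,-1.4,2.1,-0.4,0.0],[1.8,-1.3,2.2,-0.4,0.0],[1.8,-1.4,2.1,-0.4,0.0],[1.8,-1.3,2.1,-0.4,0.0],[1.8,-1.4,2.1,-0.4,0.0]]
[[1.8,-1.3,2.2,-0.4,0.0],[1.8,-1.4,2.1,-0.4,0.0]]
end [583.2 157.1 189.9] 3.055
```

{"op": "apply_moves", "data": {"commands": [[1.8, 0, 0, 0, 0], [1.8, 0, 0, -3.2, 0], [1.8, 0, 0, -3.2, 0], [1.8, 0, 0, -3.1, 0], [1.8, 0, 0, -3.2, 0]]}}

```text
time_s: 14.7
eef_pos: [429.3, -43.1, 150.9]
ee_rot: [0.0, 0.043, 0.999, -0.0]
force: [0.3, 0.5, -1.5]
grip_width: 0.261
```

```bash
python3 - <<'E'
from h import *
s=st()
i,im=snap('wrist','11'); crop('pics/wrist_11.png',200,250,240,180,3,'pics/c7.png')
E
```

```text
t 14.7 p [429.3 -43.1 150.9] q [ 2.000e-04  4.340e-02  9.991e-01 -1.000e-04] F [ 0.3  0.5 -1.5] g 0.261 j [-0.37  0.22  1.9   0.    1.02 -1.86]
```

View pics/c7.png

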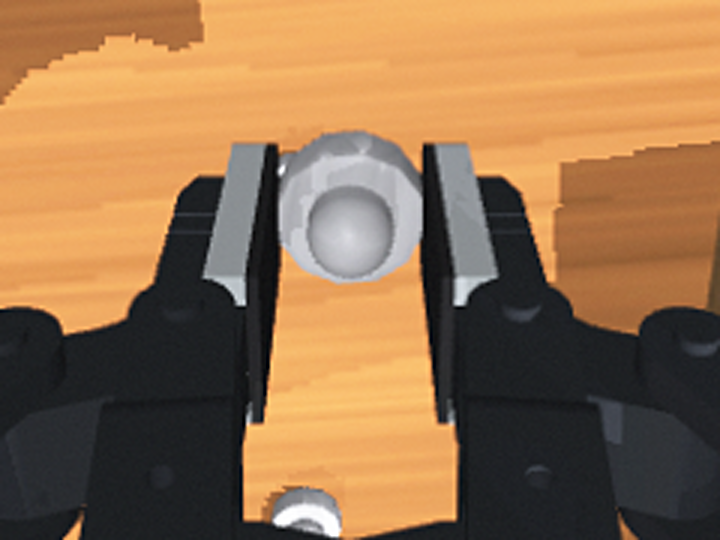

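{"op": "apply_moves", "data": {"commands": [[1.8, -1.3, 2.2, -0.4, 0], [1.8, -1.4, 2.1, -0.4, 0], [1.8, -1.3, 2.1, -0.4, 0], [1.8, -1.4, 2.1, -0.4, 0], [1.8, -1.3, 2.2, -0.4, 0], [1.8, -1.4, 2.1, -0.4, 0], [1.8, -1.3, 2.1, -0.4, 0], [1.8, -1.4, 2.1, -0.4, 0], [1.8, -1.3, 2.2, -0.4, 0], [1.8, -1.4, 2.1, -0.4, 0], [1.8, 0, 0, 0, 0], [1.8, 0, 0, 0, 0]]}}

```text
time_s: 15.75
eef_pos: [582.7, 157.9, 188.8]
ee_rot: [0.0, 0.043, 0.999, -0.0]
force: [-0.8, -1.0, -0.3]
grip_width: 0.253
```

```bash
python3 - <<'E'
from h import *
s=st();print(yawnow(s))
i,im=snap('wrist','12'); 
ti,tm=snap('top','12')
E
```

```text
t 15.75 p [582.7 157.9 188.8] q [ 1.000e-04  4.270e-02  9.991e-01 -0.000e+00] F [-0.8 -1.  -0.3] g 0.253 j [ 0.07  0.53  1.33 -0.    1.27 -1.41]
3.05624345570329
```

View pics/wrist_12.png

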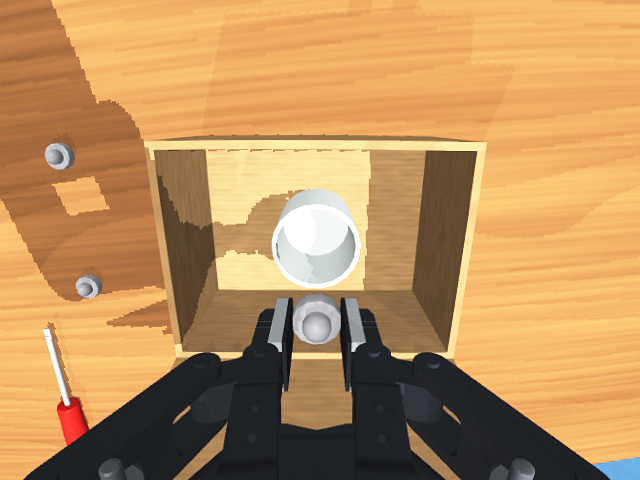

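{"op": "apply_moves", "data": {"commands": [[1.8, 0, 0.7, 2.5, 0], [1.8, 0, 0, 2.5, 0], [1.8, 0, 0, 2.2, 0], [1.8, 0, 0, 1.5, 0], [1.8, 0, 0, 0.5, 0], [1.8, 0, 0, 0, 0], [1.8, 0, 0, 0, 0], [4.5, 0, 0, 0, 0], [4.5, 0, 0, 0, 0], [4.5, 0, 0, 0, 0], [4.5, 0, 0, 0, 0]]}}

```text
time_s: 16.77
eef_pos: [583.4, 164.2, 97.6]
ee_rot: [0.0, 0.043, 0.999, 0.0]
force: [0.1, 0.1, 0.4]
grip_width: 0.523
```

{"op": "apply_moves", "data": {"commands": [[4.5, 0, 0, -3.0, 0], [4.5, 0, 0, -3.5, 0], [4.5, 0, 0, -3.5, 0], [4.5, 0, 0, 0, 0], [4.5, 0, 0, 0, 0]]}}

```text
time_s: 17.18
eef_pos: [583.9, 164.3, 199.1]
ee_rot: [0.002, 0.043, 0.999, 0.0]
force: [0.1, 0.5, -1.6]
grip_width: 0.53
```

```bash
python3 - <<'E'
from h import *
s=st();print(yawnow(s))
i,im=snap('wrist','13'); 
for b,c in blobs(im): 
    print(b,c.round(1),plane(i,[c],6)[0].round(1))
    if b[2]>70: print(rimcentre(i,b,33,71,[583,157]))
plan([((500.8,-65.5,150),3.055,10)],4.5)
E
```

```text
t 17.18 p [583.9 164.3 199.1] q [2.100e-03 4.330e-02 9.991e-01 3.000e-04] F [ 0.1  0.5 -1.6] g 0.53 j [ 0.08  0.53  1.31  0.    1.29 -1.4 ]
3.0549224372948163
[ 45 141  29  27 603] [ 59.3 153.6] [500.5 -65.3   6. ]
[ 264  184   87   97 6476] [307.5 233.9] [597.5 154.7   6. ]
[583.38529749 157.58442191]
[ 76 269  25  24 454] [ 88.1 280.5] [627.7 -75.6   6. ]
[[4.5,0.6,-2.4,0.5,0.0],[4.5,0.6,-2.3,0.4,0.0],[4.5,0.7,-2.4,0.5,0.0],[4.5,0.6,-2.3,0.5,0.0],[4.5,0.6,-2.4,0.5,0.0],[4.5,0.6,-2.4,0.4,0.0],[4.5,0.6,-2.3,0.5,0.0],[4.5,0.7,-2.4,0.5,0.0],[4.5,0.6,-2.3,0.4,0.0],[4.5,0.6,-2.4,0.5,0.0]]
end [500.9 -65.5 150.1] 3.055
```

View pics/wrist_13.png

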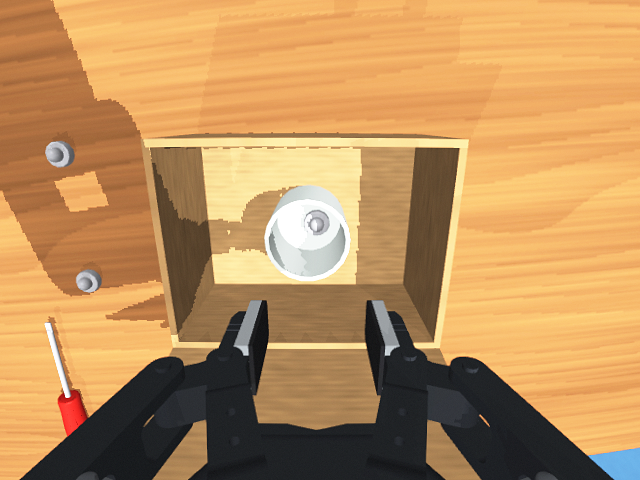

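Knob in the tub (pixel 317,222); tub at (583.4,157.6). The other knobs are unchanged. Next knob k1 at (500.6,-65.4).

{"op": "apply_moves", "data": {"commands": [[4.5, 0.6, -2.4, 0.5, 0], [4.5, 0.6, -2.3, 0.4, 0], [4.5, 0.7, -2.4, 0.5, 0], [4.5, 0.6, -2.3, 0.5, 0], [4.5, 0.6, -2.4, 0.5, 0], [4.5, 0.6, -2.4, 0.4, 0], [4.5, 0.6, -2.3, 0.5, 0], [4.5, 0.7, -2.4, 0.5, 0], [4.5, 0.6, -2.3, 0.4, 0], [4.5, 0.6, -2.4, 0.5, 0], [4.5, 0, 0, 0, 0], [4.5, 0, 0, 0, 0]]}}

```text
time_s: 18.23
eef_pos: [500.2, -66.0, 148.7]
ee_rot: [-0.001, 0.044, 0.999, 0.001]
force: [0.0, 0.3, 0.4]
grip_width: 0.527
```

{"op": "apply_moves", "data": {"commands": [[4.5, 0, 0, 0, 0], [4.5, 0, 0, 0, 0], [4.5, 0, 0, 0, 0]]}}

```text
time_s: 18.48
eef_pos: [501.1, -64.7, 149.9]
ee_rot: [-0.0, 0.043, 0.999, 0.0]
force: [0.0, 0.2, -0.8]
grip_width: 0.526
```

```bash
python3 - <<'E'
from h import *
s=st(); print(yawnow(s))
i,im=snap('wrist','14'); 
for b,c in blobs(im,amin=200): print(b,c.round(1),plane(i,[c],6)[0].round(1))
E
```

```text
t 18.48 p [501.1 -64.7 149.9] q [-1.000e-04  4.270e-02  9.991e-01  1.000e-04] F [ 0.   0.2 -0.8] g 0.526 j [-0.36  0.37  1.69  0.    1.08 -1.85]
3.05608114785261
[  78  176   79   77 4709] [116.9 213.8] [ 468.5 -223.7    6. ]
[301 221  30  30 697] [315.7 235.4] [500.5 -65.2   6. ]
[ 554  273   86   27 1616] [588.8 288.2] [569.8 172.5   6. ]
```

{"op": "apply_moves", "data": {"commands": [[4.5, 0, 0, 3, 0], [4.5, 0, 0, 3, 0], [4.5, 0, 0, 3, 0], [4.5, 0, 0, 2.5, 0], [4.5, 0, 0, 1.2, 0], [4.5, 0, 0, 0, 0], [4.5, 0, 0, 0, 0], [1.8, 0, 0, 0, 0], [1.8, 0, 0, 0, 0], [1.8, 0, 0, 0, 0], [1.8, 0, 0, 0, 0], [1.8, 0, 0, 0, 0]]}}

```text
time_s: 19.53
eef_pos: [501.7, -65.7, 24.3]
ee_rot: [0.001, 0.043, 0.999, -0.0]
force: [-0.5, 1.0, 6.7]
grip_width: 0.254
```

{"op": "apply_moves", "data": {"commands": [[1.8, 0, 0, 0, 0], [1.8, 0, 0, -3.2, 0], [1.8, 0, 0, -3.2, 0], [1.8, 0, 0, -3.1, 0], [1.8, 0, 0, -3.2, 0]]}}

```text
time_s: 19.95
eef_pos: [500.7, -65.4, 152.0]
ee_rot: [0.0, 0.043, 0.999, -0.0]
force: [0.5, -0.6, -0.7]
grip_width: 0.252
```

```bash
python3 - <<'E'
from h import *
s=st(); print(yawnow(s))
i,im=snap('wrist','15'); crop('pics/wrist_15.png',200,250,240,180,3,'pics/c8.png')
plan([((583.4,150,190),3.055,10)],1.8)
E
```

```text
t 19.95 p [500.7 -65.4 152. ] q [ 3.000e-04  4.340e-02  9.991e-01 -1.000e-04] F [ 0.5 -0.6 -0.7] g 0.252 j [-0.36  0.37  1.69 -0.    1.08 -1.85]
3.0548088931352906
[[1.8,-0.6,2.2,-0.3,0.0],[1.8,-0.6,2.2,-0.3,0.0],[1.8,-0.6,2.3,-0.4,0.0],[1.8,-0.6,2.2,-0.3,0.0],[1.8,-0.7,2.2,-0.3,0.0],[1.8,-0.6,2.2,-0.3,0.0],[1.8,-0.6,2.3,-0.3,0.0],[1.8,-0.6,2.2,-0.4,0.0],[1.8,-0.6,2.2,-0.3,0.0],[1.8,-0.6,2.2,-0.3,0.0]]
end [583.2 149.7 190.1] 3.055
```

View pics/c8.png

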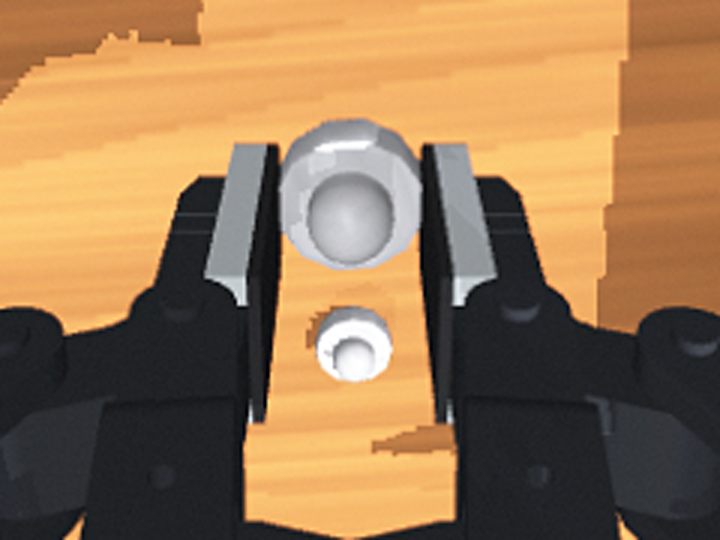

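{"op": "apply_moves", "data": {"commands": [[1.8, -0.6, 2.2, -0.3, 0], [1.8, -0.6, 2.2, -0.3, 0], [1.8, -0.6, 2.3, -0.4, 0], [1.8, -0.6, 2.2, -0.3, 0], [1.8, -0.7, 2.2, -0.3, 0], [1.8, -0.6, 2.2, -0.3, 0], [1.8, -0.6, 2.3, -0.3, 0], [1.8, -0.6, 2.2, -0.4, 0], [1.8, -0.6, 2.2, -0.3, 0], [1.8, -0.6, 2.2, -0.3, 0], [1.8, 0, 0, 0, 0], [1.8, 0, 0, 0, 0]]}}

```text
time_s: 21.0
eef_pos: [581.0, 151.1, 182.1]
ee_rot: [0.0, 0.043, 0.999, -0.0]
force: [-0.5, -0.8, -1.0]
grip_width: 0.255
```

{"op": "apply_moves", "data": {"commands": [[1.8, 0, 0, 2.5, 0], [1.8, 0, 0, 2.5, 0], [1.8, 0, 0, 2.2, 0], [1.8, 0, 0, 1.5, 0], [1.8, 0, 0, 0.5, 0], [1.8, 0, 0, 0, 0], [1.8, 0, 0, 0, 0]]}}

```text
time_s: 21.58
eef_pos: [581.3, 149.9, 90.9]
ee_rot: [0.001, 0.044, 0.999, 0.0]
force: [-0.7, -0.0, 0.2]
grip_width: 0.248
```

{"op": "apply_moves", "data": {"commands": [[1.8, 0, 0, -0.6, 0], [1.8, 0, 0, 0, 0], [4.5, 0, 0, 0, 0], [4.5, 0, 0, 0, 0], [4.5, 0, 0, 0, 0], [4.5, 0, 0, 0, 0], [4.5, 0, 0, -3.0, 0], [4.5, 0, 0, -3.5, 0], [4.5, 0, 0, -3.5, 0], [4.5, 0, 0, 0, 0], [4.5, 0, 0, 0, 0]]}}

```text
time_s: 22.5
eef_pos: [581.6, 150.4, 197.7]
ee_rot: [0.002, 0.043, 0.999, 0.0]
force: [-1.5, -0.2, -0.5]
grip_width: 0.52
```

```bash
python3 - <<'E'
from h import *
s=st(); print(yawnow(s))
i,im=snap('wrist','16'); 
for b,c in blobs(im): 
    print(b,c.round(1),plane(i,[c],6)[0].round(1))
    if b[2]>70: print(rimcentre(i,b,33,71,[583,157]))
plan([((583,60,180),3.055,4),((628,-76,150),3.055,7)],4.5)
E
```

```text
t 22.5 p [581.6 150.4 197.7] q [1.900e-03 4.330e-02 9.991e-01 2.000e-04] F [-1.5 -0.2 -0.5] g 0.52 j [ 0.06  0.52  1.33  0.    1.28 -1.43]
3.054898275241951
[ 282  186   87   97 6534] [324.8 235.7] [597.9 157.1   6. ]
[583.38473039 157.29482192]
[ 88 271  26  24 461] [100.7 282.2] [627.7 -75.5   6. ]
[[4.5,-0.2,-2.2,0.4,0.0],[4.5,-0.3,-2.3,0.4,0.0],[4.5,-0.2,-2.2,0.4,0.0],[4.5,-0.3,-2.3,0.4,0.0],[4.5,-0.8,-1.9,0.4,0.0],[4.5,-0.8,-1.8,0.4,0.0],[4.5,-0.8,-1.9,0.5,0.0],[4.5,-0.8,-1.9,0.4,0.0],[4.5,-0.8,-1.9,0.4,0.0],[4.5,-0.8,-1.9,0.5,0.0],[4.5,-0.9,-1.8,0.4,0.0]]
end [628.5 -75.6 149.9] 3.055
```

View pics/wrist_16.png

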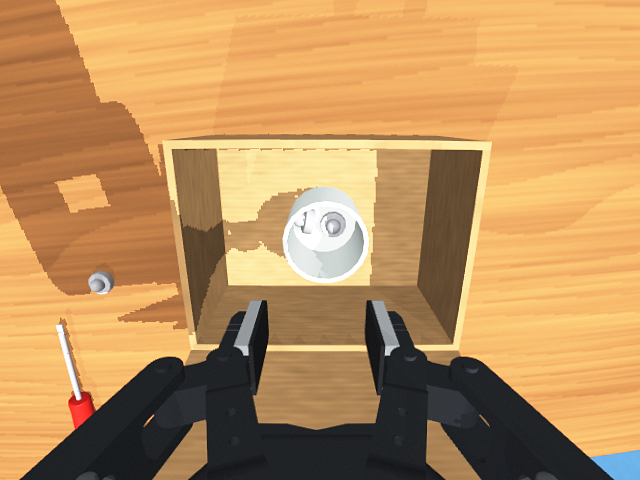

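{"op": "apply_moves", "data": {"commands": [[4.5, -0.2, -2.2, 0.4, 0], [4.5, -0.3, -2.3, 0.4, 0], [4.5, -0.2, -2.2, 0.4, 0], [4.5, -0.3, -2.3, 0.4, 0], [4.5, -0.8, -1.9, 0.4, 0], [4.5, -0.8, -1.8, 0.4, 0], [4.5, -0.8, -1.9, 0.5, 0], [4.5, -0.8, -1.9, 0.4, 0], [4.5, -0.8, -1.9, 0.4, 0], [4.5, -0.8, -1.9, 0.5, 0], [4.5, -0.9, -1.8, 0.4, 0], [4.5, 0, 0, 0, 0]]}}

```text
time_s: 23.55
eef_pos: [628.3, -78.6, 147.0]
ee_rot: [-0.002, 0.045, 0.999, 0.0]
force: [-0.2, -0.6, 0.6]
grip_width: 0.528
```

{"op": "apply_moves", "data": {"commands": [[4.5, 0, 0, 0, 0], [4.5, 0, 0, 0, 0], [4.5, 0, 0, 0, 0], [4.5, 0, 0, 0, 0]]}}

```text
time_s: 23.88
eef_pos: [628.4, -74.7, 150.0]
ee_rot: [-0.0, 0.043, 0.999, 0.0]
force: [-0.8, 0.1, 0.2]
grip_width: 0.521
```

```bash
python3 - <<'E'
from h import *
s=st(); print(yawnow(s))
i,im=snap('wrist','17'); 
for b,c in blobs(im,amin=200): print(b,c.round(1),plane(i,[c],6)[0].round(1))
E
```

```text
t 23.88 p [628.4 -74.7 150. ] q [-1.000e-04  4.290e-02  9.991e-01  1.000e-04] F [-0.8  0.1  0.2] g 0.521 j [-0.3   0.63  1.27  0.    1.23 -1.79]
3.0558447285450354
[  44    0   88   87 6322] [88.1 40.4] [ 469.2 -223.7    6. ]
[ 578  114   62   99 4916] [613.  161.4] [586.3 164.4   6. ]
[301 221  30  30 695] [315.3 235.6] [627.9 -75.6   6. ]
```

View pics/wrist_17.png

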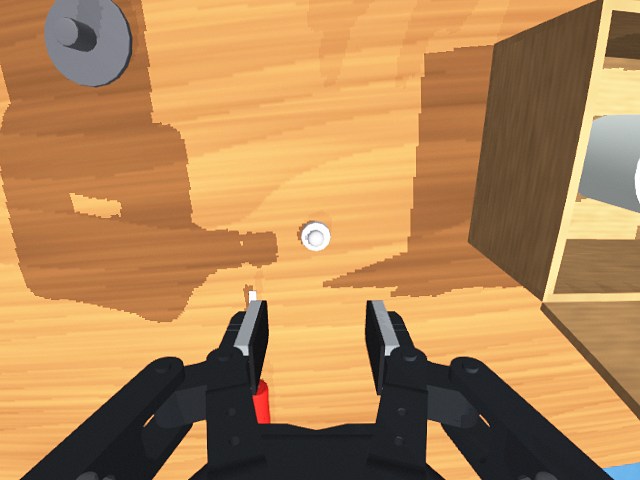

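{"op": "apply_moves", "data": {"commands": [[4.5, 0, -0.1, 3, 0], [4.5, 0, 0, 3, 0], [4.5, 0, 0, 3, 0], [4.5, 0, 0, 2.5, 0], [4.5, 0, 0, 1.2, 0], [4.5, 0, 0, 0, 0], [4.5, 0, 0, 0, 0], [1.8, 0, 0, 0, 0], [1.8, 0, 0, 0, 0], [1.8, 0, 0, 0, 0], [1.8, 0, 0, 0, 0], [1.8, 0, 0, 0, 0]]}}

```text
time_s: 24.93
eef_pos: [629.5, -76.9, 25.1]
ee_rot: [0.002, 0.043, 0.999, -0.0]
force: [-0.7, 0.1, 7.0]
grip_width: 0.248
```

{"op": "apply_moves", "data": {"commands": [[1.8, 0, 0, 0, 0], [1.8, 0, 0, -3.2, 0], [1.8, 0, 0, -3.2, 0], [1.8, 0, 0, -3.1, 0], [1.8, 0, 0, -3.2, 0], [1.8, 0, 0, -1, 0]]}}

```text
time_s: 25.43
eef_pos: [630.1, -77.1, 166.2]
ee_rot: [0.004, 0.043, 0.999, -0.001]
force: [1.5, -0.4, 0.4]
grip_width: 0.25
```

```bash
python3 - <<'E'
from h import *
s=st(); print(yawnow(s))
i,im=snap('wrist','18'); crop('pics/wrist_18.png',200,250,240,180,3,'pics/c9.png')
plan([((583,20,190),3.055,4),((575,157,190),3.055,6)],1.8)
E
```

```text
t 25.43 p [630.1 -77.1 166.2] q [ 0.0042  0.0433  0.9991 -0.0011] F [ 1.5 -0.4  0.4] g 0.25 j [-0.31  0.62  1.26 -0.    1.26 -1.79]
3.054891925077228
[[1.8,1.4,2.3,-0.6,0.0],[1.8,1.4,2.3,-0.6,0.0],[1.8,1.4,2.3,-0.6,0.0],[1.8,1.3,2.4,-0.6,0.0],[1.8,0.4,2.2,0.0,0.0],[1.8,0.3,2.3,0.0,0.0],[1.8,0.3,2.3,0.0,0.0],[1.8,0.4,2.2,0.0,0.0],[1.8,0.3,2.3,0.0,0.0],[1.8,0.3,2.2,0.0,0.0]]
end [575.2 156.6 189.9] 3.055
```

View pics/c9.png

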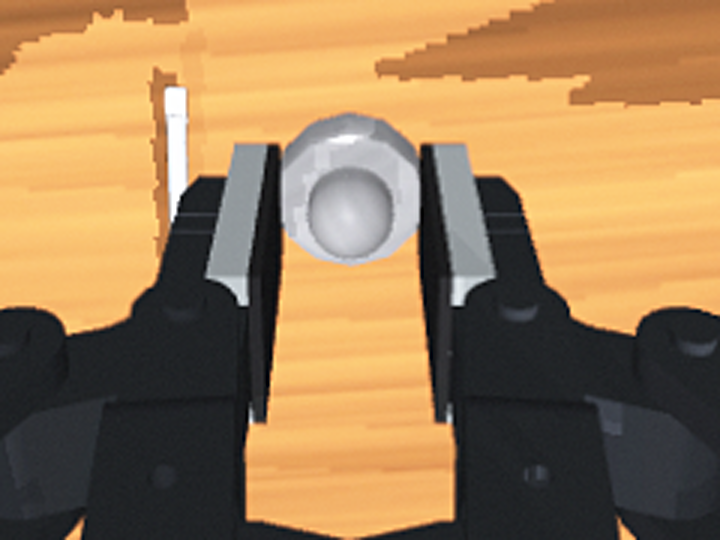

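{"op": "apply_moves", "data": {"commands": [[1.8, 1.4, 2.3, -0.6, 0], [1.8, 1.4, 2.3, -0.6, 0], [1.8, 1.4, 2.3, -0.6, 0], [1.8, 1.3, 2.4, -0.6, 0], [1.8, 0.1, 2.2, 0, 0], [1.8, 0.1, 2.3, 0, 0], [1.8, 0.1, 2.3, 0, 0], [1.8, 0.1, 2.2, 0, 0], [1.8, 0.1, 2.3, 0, 0], [1.8, 0.1, 2.2, 0, 0], [1.8, 0, 0, 0, 0], [1.8, 0, 0, 0, 0]]}}

```text
time_s: 26.48
eef_pos: [587.0, 156.5, 182.9]
ee_rot: [-0.001, 0.042, 0.999, -0.0]
force: [-0.6, 0.3, 0.0]
grip_width: 0.249
```

{"op": "apply_moves", "data": {"commands": [[1.8, 0, 0, 0, 0], [1.8, 0, 0, 0, 0], [1.8, 0, 0, 0, 0]]}}

```text
time_s: 26.73
eef_pos: [587.5, 154.9, 183.8]
ee_rot: [-0.0, 0.044, 0.999, -0.0]
force: [0.5, -0.3, -0.6]
grip_width: 0.248
```

```bash
python3 - <<'E'
from h import *
s=st(); print(yawnow(s))
i,im=snap('wrist','19')
for b,c in blobs(im): 
    if b[2]>70: print(rimcentre(i,b,33,71,[583,157]))
crop('pics/wrist_19.png',200,150,240,200,3,'pics/c10.png')
E
```

```text
t 26.73 p [587.5 154.9 183.8] q [-1.00e-04  4.40e-02  9.99e-01 -1.00e-04] F [ 0.5 -0.3 -0.6] g 0.248 j [ 0.07  0.55  1.33 -0.    1.27 -1.42]
3.0535669636055185
[584.22979897 157.38949664]
```

View pics/c10.png

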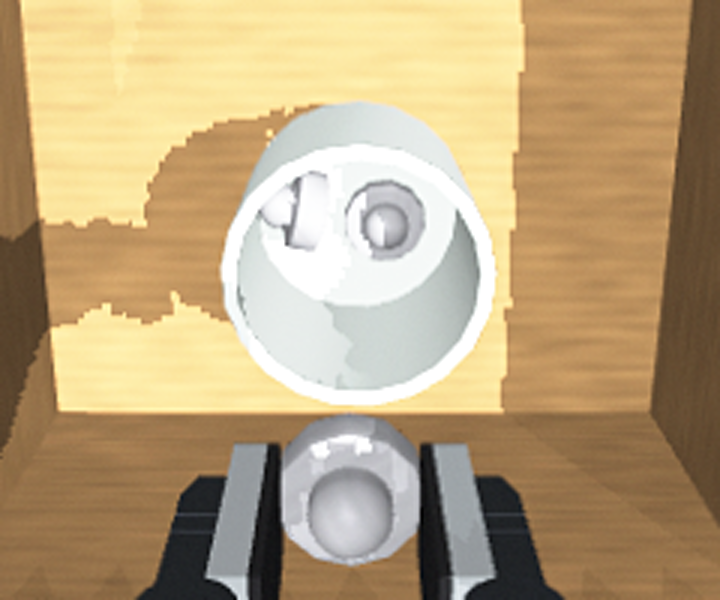

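{"op": "apply_moves", "data": {"commands": [[1.8, -0.2, 0.2, 2.5, 0], [1.8, 0, 0, 2.5, 0], [1.8, 0, 0, 2.2, 0], [1.8, 0, 0, 1.2, 0], [1.8, 0, 0, 0.3, 0], [1.8, 0, 0, 0, 0], [1.8, 0, 0, 0, 0], [4.5, 0, 0, 0, 0], [4.5, 0, 0, 0, 0], [4.5, 0, 0, 0, 0], [4.5, 0, 0, 0, 0]]}}

```text
time_s: 27.7
eef_pos: [589.8, 157.6, 97.5]
ee_rot: [0.0, 0.043, 0.999, 0.0]
force: [-1.1, 0.2, 0.2]
grip_width: 0.526
```

{"op": "apply_moves", "data": {"commands": [[4.5, 0, 0, -3.0, 0], [4.5, 0, 0, -3.5, 0], [4.5, 0, 0, -3.5, 0], [4.5, 0, 0, 0, 0], [4.5, 0, 0, 0, 0], [4.5, 0, 0, 0, 0], [4.5, 0, 0, 0, 0]]}}

```text
time_s: 28.28
eef_pos: [589.1, 157.6, 195.5]
ee_rot: [-0.001, 0.043, 0.999, -0.0]
force: [-0.0, -0.2, -0.5]
grip_width: 0.528
```

```bash
python3 - <<'E'
from h import *
s=st(); print(yawnow(s))
i,im=snap('wrist','20'); np.save('x.npy',0)
for b,c in blobs(im): 
    print(b,plane(i,[c],6)[0].round(1))
    if b[2]>70: print(rimcentre(i,b,33,71,[583,157]))
i2,im2=snap('scene','20')
plan([((540,20,200),3.055,5),((468.6,-222.5,160),3.055,9)],4.5)
E
```

```text
t 28.28 p [589.1 157.6 195.5] q [-1.300e-03  4.340e-02  9.991e-01 -1.000e-04] F [-0.  -0.2 -0.5] g 0.528 j [ 0.07  0.54  1.3   0.    1.3  -1.41]
3.054833879354483
[ 272  180   88   98 6633] [597.  155.7   6. ]
[584.01331193 157.62145192]
[[4.5,0.7,-2.8,-0.1,0.0],[4.5,0.8,-2.9,-0.1,0.0],[4.5,0.7,-2.8,-0.1,0.0],[4.5,0.8,-2.8,0.0,0.0],[4.5,0.7,-2.8,-0.1,0.0],[4.5,0.6,-2.8,0.4,0.0],[4.5,0.5,-2.7,0.5,0.0],[4.5,0.6,-2.8,0.4,0.0],[4.5,0.5,-2.7,0.4,0.0],[4.5,0.6,-2.8,0.5,0.0],[4.5,0.6,-2.7,0.4,0.0],[4.5,0.5,-2.8,0.5,0.0]]
[[4.5,0.6,-2.8,0.4,0.0],[4.5,0.5,-2.7,0.5,0.0]]
end [ 468.8 -222.4  159.7] 3.055
```

View pics/wrist_20.png

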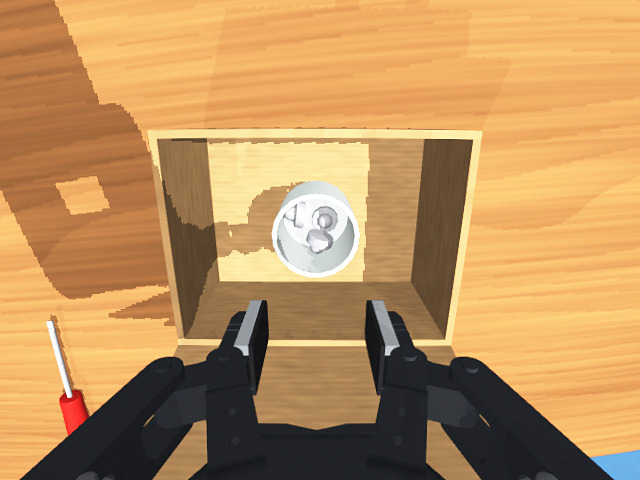

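View pics/scene_20.png

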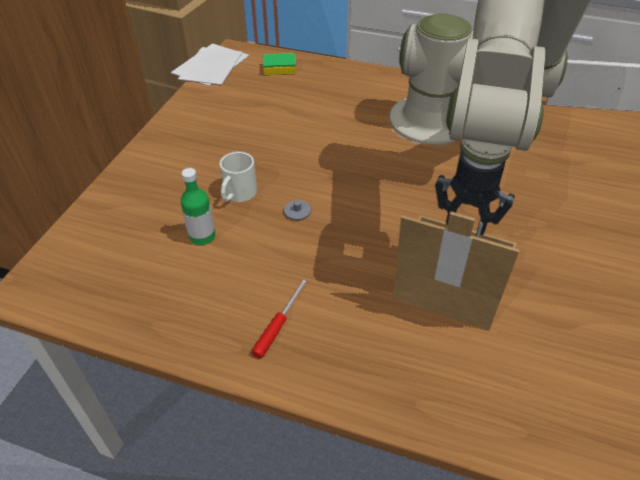

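{"op": "apply_moves", "data": {"commands": [[4.5, 0.7, -2.8, -0.1, 0], [4.5, 0.8, -2.9, -0.1, 0], [4.5, 0.7, -2.8, -0.1, 0], [4.5, 0.8, -2.8, 0, 0], [4.5, 0.7, -2.8, -0.1, 0], [4.5, 0.6, -2.8, 0.4, 0], [4.5, 0.5, -2.7, 0.5, 0], [4.5, 0.6, -2.8, 0.4, 0], [4.5, 0.5, -2.7, 0.4, 0], [4.5, 0.6, -2.8, 0.5, 0], [4.5, 0.6, -2.7, 0.4, 0], [4.5, 0.5, -2.8, 0.5, 0]]}}

```text
time_s: 29.38
eef_pos: [484.2, -169.6, 169.3]
ee_rot: [-0.0, 0.043, 0.999, 0.0]
force: [1.1, -0.9, -0.8]
grip_width: 0.527
```

{"op": "apply_moves", "data": {"commands": [[4.5, 0.6, -2.8, 0.4, 0], [4.5, 0.5, -2.7, 0.5, 0], [4.5, 0, 0, 0, 0], [4.5, 0, 0, 0, 0], [4.5, 0, 0, 0, 0], [4.5, 0, 0, 0, 0], [4.5, 0, 0, 0, 0]]}}

```text
time_s: 29.97
eef_pos: [469.6, -221.5, 161.1]
ee_rot: [0.0, 0.043, 0.999, 0.0]
force: [0.8, 0.6, 0.2]
grip_width: 0.524
```

```bash
python3 - <<'E'
from h import *
s=st(); print(yawnow(s))
i,im=snap('wrist','21')
for b,c in blobs(im,smax=90): 
    print(b,plane(i,[c],8)[0].round(1))
    if 40<b[2]<120: print(rimcentre(i,b,32,7,[468,-222]))
print(proj(i,[(468.6,-222.5,32)]))
crop('pics/wrist_21.png',240,170,160,130,4.5,'pics/c11.png')
E
```

```text
t 29.97 p [ 469.6 -221.5  161.1] q [0.     0.0427 0.9991 0.    ] F [0.8 0.6 0.2] g 0.524 j [-0.67  0.39  1.64  0.    1.12 -2.15]
3.056158001287152
[    0   168   174   132 17791] [ 453.8 -420.1    8. ]
[ 277  195   77   74 4414] [ 468.2 -222.3    8. ]
[ 470.7424445  -222.37241602]
[[314.99454593 240.8155958 ]]
```

View pics/c11.png

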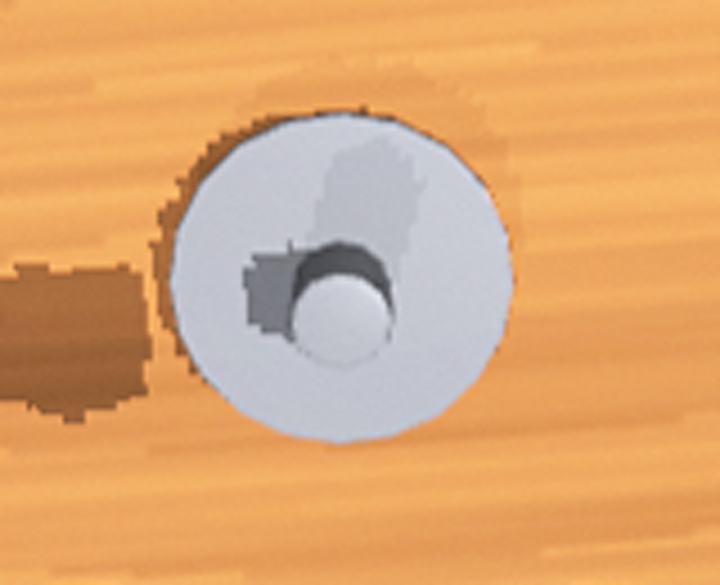

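{"op": "apply_moves", "data": {"commands": [[4.5, 0.1, 0, 3, 0], [4.5, 0, 0, 3, 0], [4.5, 0, 0, 3, 0], [4.5, 0, 0, 2.5, 0], [4.5, 0, 0, 1.4, 0], [4.5, 0, 0, 0, 0], [4.5, 0, 0, 0, 0], [4.5, 0, 0, 0, 0], [4.5, 0, 0, 0, 0]], "squeeze": 35}}

```text
time_s: 30.77
eef_pos: [469.0, -222.6, 33.3]
ee_rot: [0.001, 0.043, 0.999, -0.001]
force: [0.1, -0.0, 0.1]
grip_width: 0.529
```

{"op": "apply_moves", "data": {"commands": [[4.5, 0, 0, 0.2, 0], [4.5, 0, 0, 0, 0], [1.2, 0, 0, 0, 0], [1.2, 0, 0, 0, 0], [1.2, 0, 0, 0, 0], [1.2, 0, 0, 0, 0], [1.2, 0, 0, 0, 0], [1.2, 0, 0, 0, 0]], "squeeze": 35}}

```text
time_s: 31.43
eef_pos: [468.4, -222.4, 30.3]
ee_rot: [0.0, 0.043, 0.999, -0.0]
force: [-0.2, 0.9, 5.1]
grip_width: 0.193
```

```bash
python3 - <<'E'
from h import *
s=st(); print(yawnow(s))
plan([((469,-222,150),3.055,4),((560,40,200),3.055,10),((583.8,157.5,200),3.055,6)],1.2)
E
```

```text
t 31.43 p [ 468.4 -222.4   30.3] q [ 1.000e-04  4.340e-02  9.991e-01 -1.000e-04] F [-0.2  0.9  5.1] g 0.193 j [-0.67  0.58  1.74 -0.    0.82 -2.15]
3.0547903306401967
[[1.2,0.0,0.0,-3.0,0.0],[1.2,0.0,0.0,-3.0,0.0],[1.2,0.0,0.0,-3.0,0.0],[1.2,-0.1,0.0,-3.0,0.0],[1.2,-0.6,2.7,-0.5,0.0],[1.2,-0.7,2.7,-0.5,0.0],[1.2,-0.7,2.7,-0.5,0.0],[1.2,-0.7,2.7,-0.5,0.0],[1.2,-0.7,2.7,-0.5,0.0],[1.2,-0.6,2.7,-0.5,0.0],[1.2,-0.7,2.7,-0.5,0.0],[1.2,-0.7,2.7,-0.5,0.0]]
[[1.2,-0.7,2.6,-0.5,0.0],[1.2,-0.7,2.7,-0.5,0.0],[1.2,-0.2,2.0,0.0,0.0],[1.2,-0.2,2.0,0.0,0.0],[1.2,-0.2,2.0,0.0,0.0],[1.2,-0.3,2.0,0.0,0.0],[1.2,-0.2,2.0,0.0,0.0],[1.2,-0.2,1.9,0.0,0.0]]
end [583.7 157.  200.3] 3.055
```

{"op": "apply_moves", "data": {"commands": [[1.2, 0, 0, -3.0, 0], [1.2, 0, 0, -3.0, 0], [1.2, 0, 0, -3.0, 0], [1.2, -0.1, 0, -3.0, 0], [1.2, -0.6, 2.7, -0.5, 0], [1.2, -0.7, 2.7, -0.5, 0], [1.2, -0.7, 2.7, -0.5, 0], [1.2, -0.7, 2.7, -0.5, 0], [1.2, -0.7, 2.7, -0.5, 0], [1.2, -0.6, 2.7, -0.5, 0], [1.2, -0.7, 2.7, -0.5, 0], [1.2, -0.7, 2.7, -0.5, 0]]}}

```text
time_s: 32.43
eef_pos: [541.9, -10.5, 189.9]
ee_rot: [-0.0, 0.043, 0.999, 0.0]
force: [-0.3, -0.0, -0.4]
grip_width: 0.198
```

{"op": "apply_moves", "data": {"commands": [[1.2, -0.7, 2.6, -0.5, 0], [1.2, -0.7, 2.7, -0.5, 0], [1.2, -0.2, 2.0, 0, 0], [1.2, -0.2, 2.0, 0, 0], [1.2, -0.2, 2.0, 0, 0], [1.2, -0.3, 2.0, 0, 0], [1.2, -0.2, 2.0, 0, 0], [1.2, -0.2, 1.9, 0, 0], [1.2, 0, 0, 0, 0], [1.2, 0, 0, 0, 0], [1.2, 0, 0, 0, 0], [1.2, 0, 0, 0, 0]]}}

```text
time_s: 33.43
eef_pos: [583.5, 156.2, 199.9]
ee_rot: [-0.0, 0.044, 0.999, -0.0]
force: [-0.1, 0.7, -0.8]
grip_width: 0.194
```

```bash
python3 - <<'E'
from h import *
s=st(); print(yawnow(s))
i,im=snap('wrist','22')
for b,c in blobs(im,smax=90,rows=(100,330)): 
    print(b,plane(i,[c],8)[0].round(1))
print(proj(i,[(583.8,157.4,71),(583.8,124.4,71),(583.8,190.4,71),(550.8,157.4,71)]))
E
```

```text
t 33.43 p [583.5 156.2 199.9] q [-2.00e-04  4.39e-02  9.99e-01 -1.00e-04] F [-0.1  0.7 -0.8] g 0.194 j [ 0.07  0.53  1.32 -0.    1.3  -1.42]
3.053786973180125
[234 139  22   7 114] [506.9  99.9   8. ]
[269 138  86   8 519] [511.  152.7   8. ]
[424 139  56   9 390] [522.7 283.5   8. ]
[343 148  27  17 124] [526.7 200.3   8. ]
[277 157  66  10 277] [528.7 158.    8. ]
[296 168  27   5  73] [536.  155.4   8. ]
[330 168  40  13 217] [543.7 191.1   8. ]
[268 173  32   4  66] [537.5 128.6   8. ]
[286 177  43   5  99] [544.4 153.3   8. ]
[265 178  32   8  84] [543.9 126.5   8. ]
[466 179   9  17  90] [563.4 299.9   8. ]
[  223   183   161   147 14111] [632.5 150.4   8. ]
[247 192  24   4  59] [553.4 105.5   8. ]
[454 231  13  57 228] [633.6 294.1   8. ]
[[318.0527196  242.25180202]
 [275.42071179 245.77938043]
 [360.98507099 238.70210716]
 [314.21689659 200.04836724]]
```

View pics/wrist_22.png

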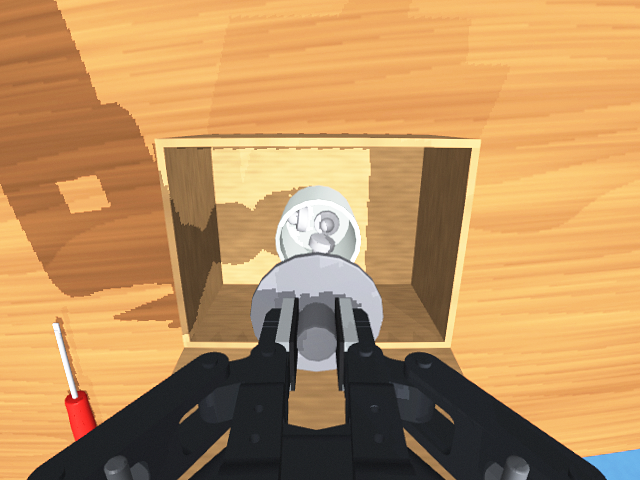

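{"op": "apply_moves", "data": {"commands": [[1.2, 0, 0.1, 2.5, 0], [1.2, 0, 0, 2.5, 0], [1.2, 0, 0, 2.2, 0], [1.2, 0, 0, 1.4, 0], [1.2, 0, 0, 0.7, 0], [1.2, 0, 0, 0, 0], [1.2, 0, 0, 0, 0], [1.2, 0, 0, 0, 0], [1.2, 0, 0, 0, 0]]}}

```text
time_s: 34.23
eef_pos: [584.2, 158.1, 108.2]
ee_rot: [0.001, 0.043, 0.999, 0.0]
force: [0.5, 0.4, -1.1]
grip_width: 0.195
```

```bash
python3 - <<'E'
from h import *
s=st(); print(yawnow(s))
i,im=snap('wrist','23')
crop('pics/wrist_23.png',180,180,260,200,3,'pics/c12.png')
E
```

```text
t 34.23 p [584.2 158.1 108.2] q [1.000e-03 4.340e-02 9.991e-01 1.000e-04] F [ 0.5  0.4 -1.1] g 0.195 j [ 0.07  0.62  1.41  0.    1.1  -1.41]
3.0547115429302485
```

View pics/c12.png

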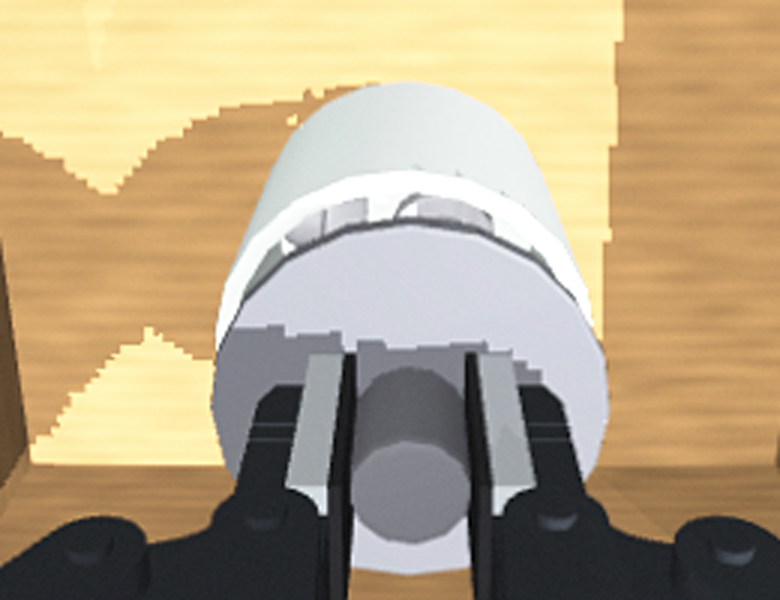

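{"op": "apply_moves", "data": {"commands": [[1.2, 0, -0.06, 0.3, 0], [1.2, 0, 0, 0.3, 0], [1.2, 0, 0, 0.2, 0], [1.2, 0, 0, 0, 0], [1.2, 0, 0, 0, 0], [1.2, 0, 0, 0, 0]]}}

```text
time_s: 34.78
eef_pos: [583.6, 157.6, 99.0]
ee_rot: [-0.0, 0.043, 0.999, 0.0]
force: [-0.0, -0.1, 0.5]
grip_width: 0.195
```

{"op": "apply_moves", "data": {"commands": [[1.2, 0, 0, 0.2, 0], [1.2, 0, 0, 0.1, 0], [1.2, 0, 0, 0, 0], [1.2, 0, 0, 0, 0]]}}

```text
time_s: 35.12
eef_pos: [583.7, 157.6, 96.3]
ee_rot: [0.0, 0.043, 0.999, 0.0]
force: [-0.9, -0.9, 3.8]
grip_width: 0.193
```

{"op": "apply_moves", "data": {"commands": [[1.2, 0, 0, 0.1, 0], [1.2, 0, 0, 0.1, 0], [1.2, 0, 0, 0, 0], [1.2, 0, 0, 0, 0]]}}

```text
time_s: 35.45
eef_pos: [584.1, 157.6, 96.3]
ee_rot: [0.001, 0.043, 0.999, 0.0]
force: [-7.3, -1.1, 18.5]
grip_width: 0.193
```

{"op": "apply_moves", "data": {"commands": [[1.2, 0, 0, -0.2, 0], [1.2, 0, 0, 0, 0], [4.0, 0, 0, 0, 0], [4.0, 0, 0, 0, 0], [4.0, 0, 0, 0, 0], [4.0, 0, 0, 0, 0], [4.0, 0, 0, -2.0, 0], [4.0, 0, 0, -3.5, 0], [4.0, 0, 0, -3.5, 0], [4.0, 0, 0, -3.5, 0], [4.0, 0, 0, 0, 0], [4.0, 0, 0, 0, 0]]}}

```text
time_s: 36.45
eef_pos: [584.2, 157.6, 222.7]
ee_rot: [0.002, 0.043, 0.999, 0.0]
force: [-1.4, 0.1, -0.4]
grip_width: 0.469
```

```bash
python3 - <<'E'
from h import *
s=st(); print(yawnow(s))
i,im=snap('wrist','24')
crop('pics/wrist_24.png',180,140,260,200,3,'pics/c13.png')
print(proj(i,[(583.8,157.5,98),(583.8,157.5,76)]))
E
```

```text
t 36.45 p [584.2 157.6 222.7] q [1.900e-03 4.340e-02 9.991e-01 2.000e-04] F [-1.4  0.1 -0.4] g 0.469 j [ 0.07  0.51  1.28  0.    1.35 -1.41]
3.054863708202058
[[316.13978553 242.71452481]
 [316.15848831 233.93205961]]
```

View pics/c13.png

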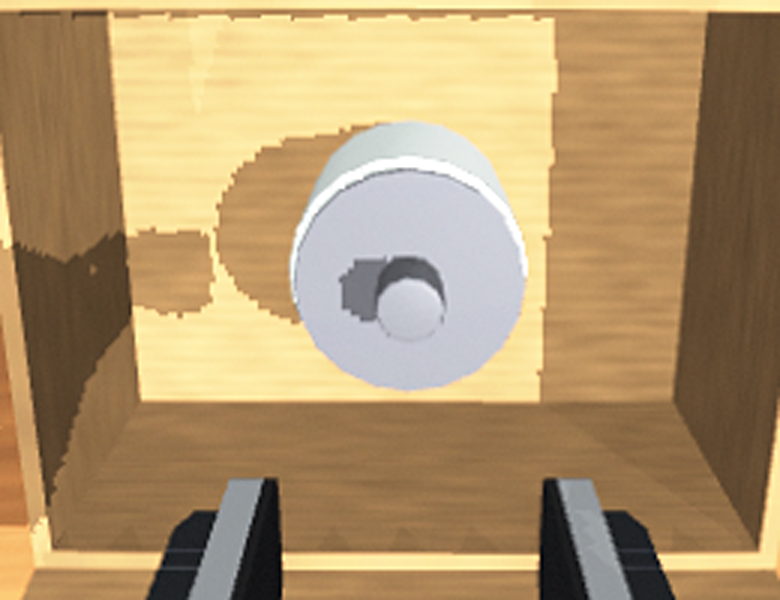

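```bash
python3 - <<'E'
from h import *
s=st()
plan([((584,157.6,335),3.055,4),((686.3,147.4,335),3.055,5)],6.5)
ti,tm=snap('top','24'); 
crop('pics/top_24.png',80,130,200,160,4,'pics/c14.png')
E
```

```text
t 36.5 p [583.5 157.5 220.7] q [-0.      0.0434  0.9991 -0.    ] F [-0.3  0.5 -0.3] g 0.473 j [ 0.07  0.51  1.29 -0.    1.35 -1.41]
[[6.5,0.0,0.0,-2.9,0.0],[6.5,0.0,0.0,-2.8,0.0],[6.5,0.0,0.0,-2.9,0.0],[6.5,0.0,0.0,-2.8,0.0],[6.5,-2.1,0.0,0.0,0.0],[6.5,-2.1,0.0,0.0,0.0],[6.5,-2.0,-0.1,0.0,0.0],[6.5,-2.1,0.0,0.0,0.0],[6.5,-2.0,0.0,0.0,0.0]]
end [686.  147.6 334.7] 3.055
```

View pics/c14.png

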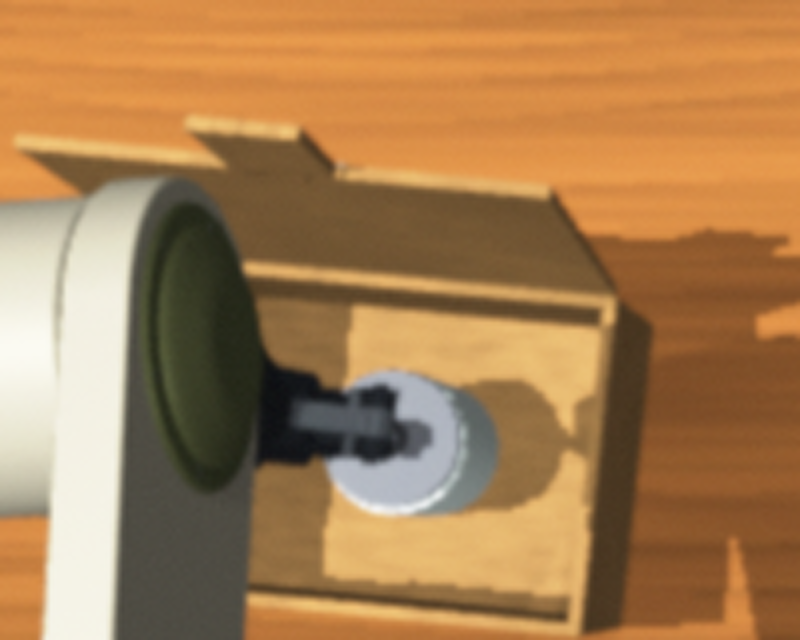

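{"op": "apply_moves", "data": {"commands": [[6.5, 0, 0, -2.9, 0], [6.5, 0, 0, -2.8, 0], [6.5, 0, 0, -2.9, 0], [6.5, 0, 0, -2.8, 0], [6.5, -2.1, 0, 0, 0], [6.5, -2.1, 0, 0, 0], [6.5, -2.0, -0.1, 0, 0], [6.5, -2.1, 0, 0, 0], [6.5, -2.0, 0, 0, 0], [6.5, 0, 0, 0, 0], [6.5, 0, 0, 0, 0], [6.5, 0, 0, 0, 0]], "squeeze": 25}}

```text
time_s: 37.55
eef_pos: [685.8, 147.8, 333.8]
ee_rot: [-0.001, 0.043, 0.999, -0.0]
force: [-0.6, 0.1, 0.2]
grip_width: 0.76
```

```bash
python3 - <<'E'
from h import *
s=st(); print(yawnow(s))
i,im=snap('wrist','25')
H=np.array([658.1,150.3,105]);X=np.array([np.cos(-.09),np.sin(-.09),0])
for th in (1.65,1.72): print(th,H+176*(-np.cos(th)*X+np.array([0,0,np.sin(th)]))+2.5*(np.sin(th)*X+np.array([0,0,np.cos(th)])))
E
```

```text
t 37.55 p [685.8 147.8 333.8] q [-0.001   0.0433  0.9991 -0.    ] F [-0.6  0.1  0.2] g 0.76 j [ 0.05  0.74  0.62  0.    1.78 -1.44]
3.054964470197224
1.65 [674.45099324 148.8244244  280.25044279]
1.72 [686.61885519 147.72635042 278.67297207]
```

View pics/wrist_25.png

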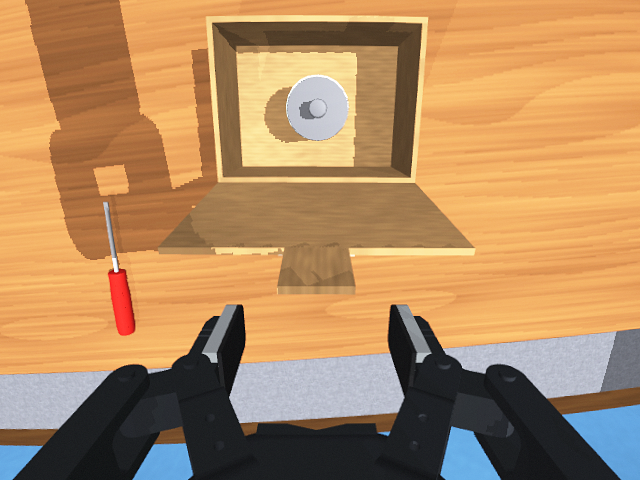

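{"op": "apply_moves", "data": {"commands": [[6.5, 0, 0, 1.5, 0], [6.5, 0, 0, 2.0, 0], [6.5, 0, 0, 1.5, 0], [6.5, 0, 0, 0.6, 0], [6.5, 0, 0, 0, 0], [6.5, 0, 0, 0, 0], [3.5, 0, 0, 0, 0], [3.5, 0, 0, 0, 0], [3.5, 0, 0, 0, 0], [3.5, 0, 0, 0, 0], [3.5, 0, 0, 0, 0], [3.5, 0, 0, 0, 0]]}}

```text
time_s: 38.6
eef_pos: [686.3, 147.5, 280.3]
ee_rot: [0.001, 0.043, 0.999, 0.0]
force: [-0.6, -0.6, 6.0]
grip_width: 0.462
```

```bash
python3 - <<'E'
from h import *
s=st(); print(yawnow(s))
H=np.array([658.1,150.3,105]);X=np.array([np.cos(-.09),np.sin(-.09),0])
w=[]
for th in np.linspace(1.72,0.0,19)[1:]:
    p=H+176*(-np.cos(th)*X+np.array([0,0,np.sin(th)]))+2.5*(np.sin(th)*X+np.array([0,0,np.cos(th)])); w.append((p,3.055,1))
plan(w,3.5)
E
```

```text
t 38.6 p [686.3 147.5 280.3] q [0.0011 0.0434 0.9991 0.    ] F [-0.6 -0.6  6. ] g 0.462 j [ 0.05  0.73  0.77 -0.    1.64 -1.44]
3.0547683231284317
[[3.5,1.6,0.0,0.0,0.0],[3.5,1.7,0.0,-0.1,0.0],[3.5,1.7,0.0,0.2,0.0],[3.5,1.7,0.0,0.2,0.0],[3.5,1.6,0.0,0.5,0.0],[3.5,1.6,0.1,0.6,0.0],[3.5,1.5,0.0,0.7,0.0],[3.5,1.4,0.0,0.9,0.0],[3.5,1.3,0.0,1.0,0.0],[3.5,1.3,0.0,1.2,0.0],[3.5,1.1,0.0,1.2,0.0],[3.5,1.0,0.0,1.4,0.0]]
[[3.5,0.9,0.0,1.4,0.0],[3.5,0.7,0.0,1.5,0.0],[3.5,0.5,0.0,1.6,0.0],[3.5,0.5,0.0,1.6,0.0],[3.5,0.2,0.0,1.7,0.0],[3.5,0.1,0.0,1.7,0.0]]
end [483.2 166.2 107.3] 3.055
```

{"op": "apply_moves", "data": {"commands": [[3.5, 1.6, 0, 0, 0], [3.5, 1.7, 0, -0.1, 0], [3.5, 1.7, 0, 0.2, 0], [3.5, 1.7, 0, 0.2, 0], [3.5, 1.6, 0, 0.5, 0], [3.5, 1.6, 0.1, 0.6, 0], [3.5, 1.5, 0, 0.7, 0], [3.5, 1.4, 0, 0.9, 0]]}}

```text
time_s: 39.27
eef_pos: [558.7, 159.0, 250.3]
ee_rot: [0.002, 0.044, 0.999, -0.001]
force: [0.9, -3.7, 5.4]
grip_width: 0.457
```

{"op": "apply_moves", "data": {"commands": [[3.5, 1.3, 0, 1.0, 0], [3.5, 1.3, 0, 1.2, 0], [3.5, 1.1, 0, 1.2, 0], [3.5, 1.0, 0, 1.4, 0], [3.5, 0.9, 0, 1.4, 0], [3.5, 0.7, 0, 1.5, 0]]}}

```text
time_s: 39.77
eef_pos: [495.7, 164.7, 172.2]
ee_rot: [0.001, 0.043, 0.999, -0.001]
force: [-0.2, -3.9, 3.4]
grip_width: 0.462
```

```bash
python3 - <<'E'
from h import *
s=st(); print(yawnow(s))
i,im=snap('scene','26')
crop('pics/scene_26.png',340,120,240,200,3,'pics/c15.png')
E
```

```text
t 39.77 p [495.7 164.7 172.2] q [ 8.000e-04  4.330e-02  9.991e-01 -5.000e-04] F [-0.2 -3.9  3.4] g 0.462 j [ 0.1   0.38  1.62 -0.    1.14 -1.39]
3.0548763127550447
```

View pics/c15.png

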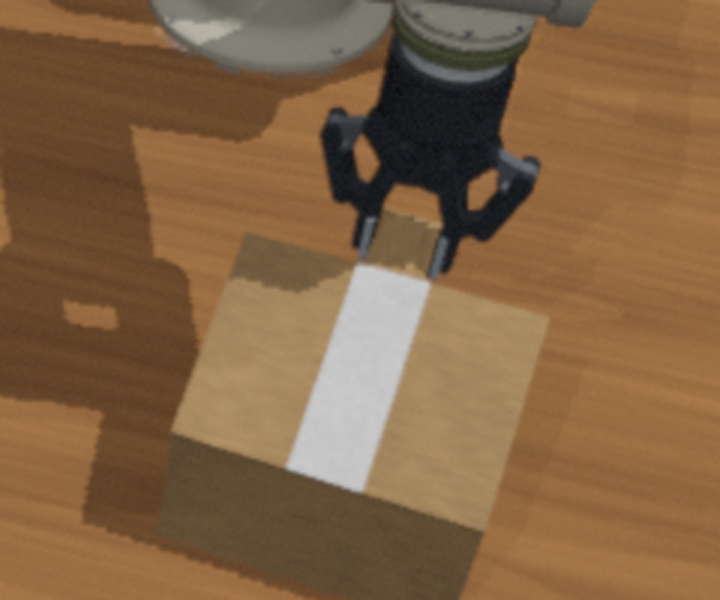

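{"op": "apply_moves", "data": {"commands": [[3.5, 0.5, 0, 1.6, 0], [3.5, 0.4, 0, 1.6, 0], [3.5, 0.2, 0, 1.7, 0], [3.5, 0.1, 0, 1.2, 0], [3.5, 0, 0, 0.4, 0], [3.5, 0, 0, 0, 0], [3.5, 0, 0, 0, 0], [3.5, 0, 0, 0, 0]]}}

```text
time_s: 40.48
eef_pos: [483.4, 165.8, 107.0]
ee_rot: [-0.001, 0.043, 0.999, -0.001]
force: [-5.0, -4.8, -1.9]
grip_width: 0.46
```

{"op": "apply_moves", "data": {"commands": [[3.5, 0, 0, 0.2, 0], [3.5, 0, 0, 0.1, 0], [3.5, 0, 0, 0, 0], [3.5, 0, 0, 0, 0]]}}

```text
time_s: 40.82
eef_pos: [483.4, 165.9, 105.0]
ee_rot: [-0.001, 0.043, 0.999, -0.001]
force: [-9.8, -5.1, 8.1]
grip_width: 0.459
```

{"op": "apply_moves", "data": {"commands": [[6.5, 0, 0, 0, 0], [6.5, 0, 0, 0, 0], [6.5, 0, 0, 0, 0], [6.5, 0, 0, 0, 0], [6.5, 0, 0, -2, 0], [6.5, 0, 0, -3.5, 0], [6.5, 0, 0, -3.5, 0], [6.5, 0, 0, -3.5, 0], [6.5, 0.5, -3.5, 0, 0], [6.5, 0.5, -3.5, 0, 0], [6.5, 0.5, -3.5, 0, 0], [6.5, 0.5, -3.5, 0, 0]]}}

```text
time_s: 41.82
eef_pos: [451.4, 27.3, 229.3]
ee_rot: [0.0, 0.043, 0.999, 0.0]
force: [1.1, -0.7, -0.0]
grip_width: 0.757
```

{"op": "apply_moves", "data": {"commands": [[6.5, 1.5, -3.0, 0, 0], [6.5, 1.5, -3.0, 0, 0], [6.5, 1.5, -3.0, 0, 0], [6.5, 1.5, -3.0, 0, 0], [6.5, 0, 0, 0, 0], [6.5, 0, 0, 0, 0], [6.5, 0, 0, 0, 0]]}}

```text
time_s: 42.4
eef_pos: [382.1, -85.6, 229.2]
ee_rot: [0.0, 0.044, 0.999, 0.0]
force: [0.7, -0.5, -0.4]
grip_width: 0.763
```

```bash
python3 - <<'E'
from h import *
s=st()
si,im=snap('scene','27'); ti,im=snap('top','27')
crop('pics/scene_27.png',370,150,180,160,4,'pics/c16.png')
crop('pics/top_27.png',90,180,180,140,4,'pics/c17.png')
E
```

```text
t 42.4 p [382.1 -85.6 229.2] q [3.000e-04 4.350e-02 9.991e-01 1.000e-04] F [ 0.7 -0.5 -0.4] g 0.763 j [-0.52  0.03  1.89  0.    1.22 -2.01]
```

View pics/c16.png

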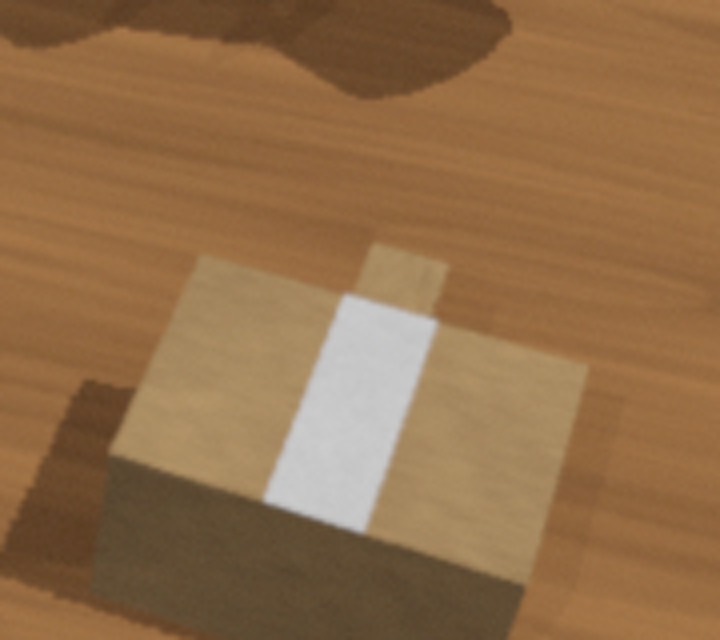

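View pics/c17.png

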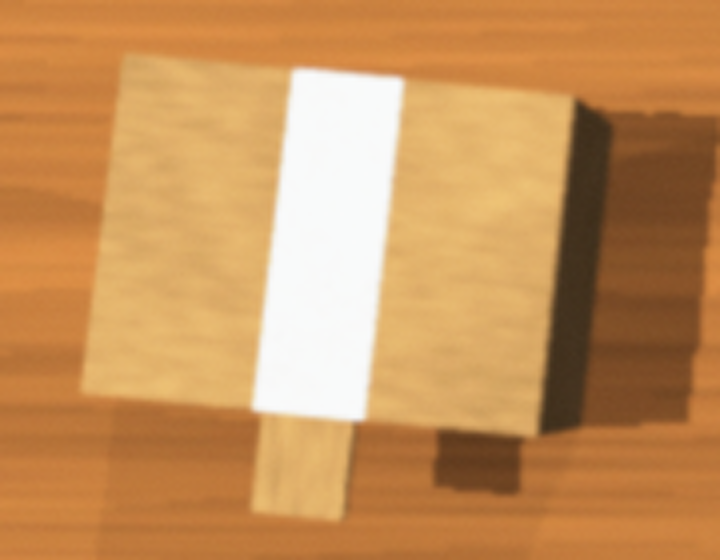

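View pics/scene_27.png

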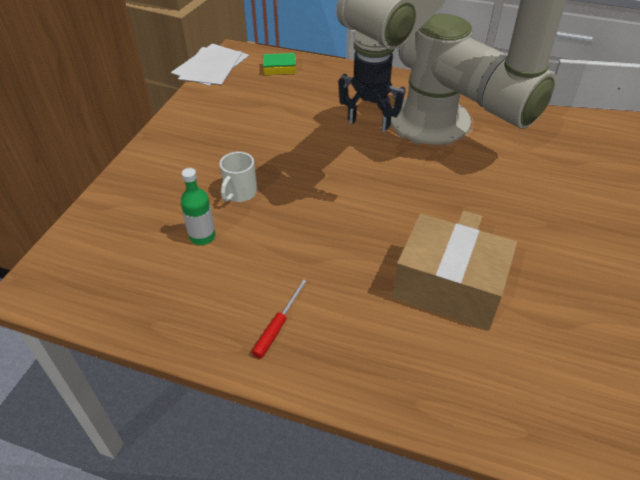

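```bash
python3 - <<'E'
from h import *
ti=ctrl.camera_info('top');si=ctrl.camera_info('scene')
for n,a,b in [('hinge-y',(233.75,204.25),(398,263.75)),('hinge+y',(120.5,193.75),(501,295.75)),('near-y',(225,289),(420,213.75)),('near+y',(110.5,278),(516.75,242)),('tong-y',(175.75,310),(463,210.75)),('tong+y',(153,308),(482,216.25))]:
    p,e=tri(ti,a,si,b); print(n,p.round(1),round(e,1))
E
```

```text
hinge-y [645.8  51.2 105.6] 2.0
hinge+y [663.4 249.2 108.7] 1.4
near-y [496.7  63.2 106.4] 1.2
near+y [515.  263.1 106.5] 0.1
tong-y [460.1 147.4 107.5] 0.2
tong+y [463.3 187.4 106.7] 0.3
```

```bash
python3 - <<'E'
from rig import ctrl
print(ctrl.finish_job())
E
```

```text
the job is handed in; nothing more can be done
None
```

I handed the job in at about 42 s on the clock. The three knobs I found are in the tub, the lid is on, the tub stands in the carton and the flap is shut. The hand-in gives no verdict.

- **Order of work:** I folded the flap back to about 1.7 rad. Then I stood the empty tub in the carton, dropped the three knobs in, pressed the lid on, and folded the flap shut by its tongue. I saw no fourth knob in any view.
- **Lid and tub:** The lid stopped within about 1 mm of its computed seated height under about 18 N. The picture afterwards showed it centred and level, with the tub upright near the carton's centre and the flap still back.
- **Flap:** In the last pictures the flap's near edge and hinge edge measured within about 1 mm of each other in height, so it is shut.
- **Left alone:** The screwdriver, mug and soap bottle look unmoved, and the arm ended well clear of everything.
- **Not checked:** I could not see the tub, knobs or lid once the flap was closed. By the given sizes the flap clears the lid's grip by about 7 mm.
- **Disagreement during the run:** Wrist camera readings were about 5 mm off when taken before the arm had settled. I repeated them at rest, and they then agreed with the other cameras to about 2 mm.

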